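Set the telescoping stop and fit a tube to it with a spacer

TASK

Pull the telescoping stop on the welding table out by its upright post until its lock button clicks up through the keeper plate, feeling for the catch so that the lock is not wrenched. Then stand the spacer flat against the middle of the stop's head, and lay the square tube end-on against the spacer, in line with the stop, so that head, spacer and tube touch squarely and the gap is even. Leave the spacer in the gap, the stop locked, and the bottle, hammer and clamp where they are.

Things in the scene. Friction and masses are not known exactly. Their poses are not given: they have to be found in the camera images.
- stop: the telescoping stop, bolted to the table: a base plate 240 x 110 x 10 mm carrying a grey channel 40 mm wide (top at 40 mm height) from 200 mm behind to 20 mm ahead of its origin. Origin on the table, on the centre line; x points along the stop, the way its bar is pulled out, y across it, z up. On the channel lies the aluminium keeper plate, 44 mm wide and 5 mm thick (its top at 45 mm height), with one 13 mm square hole.
- bar (a joint): how far the steel bar (24 mm square) is pulled out of the channel, m: 0 fully in, 0.125 fully out. It drags with about 5 N, a little more to start it. Where it locks is not known beforehand: the keeper plate was clamped by hand, so that its hole catches the button somewhere between 0.075 and 0.115. At the catch the bar stops hard (play 3 mm); the lock must not be loaded above 60 N. Pull slowly (0.05 m/s or less): a quick pull may carry the button past the hole.
- button (a joint): the lock button, a 10 mm brass pin in the bar, pushed up by a spring (about 8 N): about 0 while it rides hidden under the keeper plate, 0.011 when it has clicked up through the hole (then it stands 6 mm above the plate); locked means above 0.007
- post (a point): grip point on the upright post of the bar, 80 mm above the table; axes as the stop's (x along the pull). The post is 20 mm thick along x, 26 mm wide along y, and stands from 34 to 97 mm height. Its centre is 55 mm behind the front face of the head; it moves with the bar.
- face (a point): centre of the front face of the bar's head, 20 mm above the table; x points out of the face, along the pull. The head is an upright steel plate 90 mm wide (y), 12 mm thick, top at 42 mm height; it moves with the bar.
- spacer_mid (a point): the aluminium spacer, loose, standing upright: an upside-down T 20 mm thick along its x. Its base is 70 mm wide along y and 45 mm high; from it rises a tab 26 mm wide along y, up to 85 mm height. This point is its centre, 42.5 mm above its underside. 0.26 kg. Its two flat 70 mm wide faces are alike.
- tube_mid (a point): the square steel tube, loose, lying on the table: 140 mm long along its x, 40 x 40 mm across, open ends, about 0.5 kg. This point is its centre, 20 mm above its underside. Both ends are alike.
- bottle_mid (a point): bystander: a standing amber bottle, 72 mm wide, 200 mm high; the point is half-way up
- hammer_mid (a point): bystander: a hammer lying on the table; the point lies near its middle
- clamp_mid (a point): bystander: a bar clamp lying on the table, about 175 mm long and 85 mm across, 24 mm high; the point lies near its middle
There are look-alikes about, which are no part of the job. Of the things shaped like the part that bears spacer_mid, the aluminium one is meant. Leave any orange look-alike of the part that bears tube_mid alone.

How it is judged:
On the way, in this order (a step that is already met when the one before it is completed fails the run):
1. the stop is pulled out and its lock button has clicked up (more than 7 mm) (value of joint button above 0.007 m), for 0.2 s.
2. with the stop locked, the spacer stands upright against the head (gap under 4 mm), within 15 mm of its middle (value of joint button above 0.007 m and x of spacer_mid in the frame of face between 0.007 and 0.014 m and y of spacer_mid in the frame of face between -0.015 and 0.015 m and angle between spacer_mid's own z axis and vertical below 0.15 rad and height (world z) of spacer_mid below 0.047 m), for 0.2 s.
At the end, for the whole second after the job is handed in: Button up over 7 mm; spacer upright on the table (0.06 rad), flat on the head (gap up to 2.5 mm, 0.07 rad), 15 mm from its middle at most; tube on the table, square within 0.07 rad, axis within 12 mm of the head's middle, end 17 to 23.5 mm from the head; all at rest (value of joint button above 0.007 m and x of spacer_mid in the frame of face between 0.008 and 0.0125 m and y of spacer_mid in the frame of face between -0.015 and 0.015 m and angle between spacer_mid's own z axis and vertical below 0.06 rad and height (world z) of spacer_mid below 0.046 m and angle between the x axis of each of spacer_mid, tube_mid and the x axis of face, either way round below 0.07 rad and x of tube_mid in the frame of face between 0.087 and 0.0935 m and y of tube_mid in the frame of face between -0.012 and 0.012 m and height (world z) of tube_mid below 0.024 m and linear speed of each of tube, spacer below 0.01 m/s); the robot touches nothing.
It fails at once if the lock is wrenched (more than 60 N between button and keeper plate) (contact force between button_c0 and anything else above 60 N).
It fails at once if the bottle is moved more than 30 mm (distance of bottle_mid from where it was at the start of the episode above 0.03 m).
It fails at once if the hammer is moved more than 30 mm (distance of hammer_mid from where it was at the start of the episode above 0.03 m).
It fails at once if the clamp is moved more than 30 mm (distance of clamp_mid from where it was at the start of the episode above 0.03 m).
It also fails if it takes over 67 s, if anything falls off the work surface, if the arm or the gripper's body presses on something with over 40 N, if the wrist force passes 120 N, or if a joint passes its speed limit or range.

ROBOT

A 6-joint arm with a two-finger parallel gripper is mounted at the origin on the work surface. World frame = base frame: x ahead of the robot, y to its left, z up, the work surface at z = 0. Lengths are in m, angles in rad, forces in N, time in s.
With the tool pointing down it reaches from about 0.35 to 0.775 m from the base axis. Payload 5.5 kg.
Tool frame: the origin (TCP) lies between the finger pads; the fingertips stand 22 mm ahead of it and the grasp point (between the pads) lies 3 mm ahead of it (env.finger_overhang is the distance from the TCP to the fingertips, in m); y points along the fingers, x is the direction in which the jaws open and shut, and the axes are right-handed (so a half turn about y gives the same grasp; the last joint's range is limited). The gripper opens to 85 mm and grips with 20 to 120 N. Pads are 22 mm wide; open, the fingers measure 114 mm over their backs; the gripper's body (76 mm by 85 mm) begins 54 mm behind the grasp point. The pads swing forward as they close: fully open they stand 13 mm farther back than shut.
Start: joints at [1.001, 0.313, 0.046, 1.304, 0, 1.431], TCP at [0.24, 0.523, 0.253] pointing down, gripper open.
Joint ranges: [-2.76, 2.76], [-0.86, 1.69], [-1.03, 1.26], [-2.2, 2.34], [-1.47, 1.5], [-3.14, 3.14]. Speed limits (rad/s): [2.57, 2.57, 3.14, 3.14, 3.14, 3.14].

INTERFACE

Orientations are given as a unit quaternion [w, x, y, z].
In Python, from workcell import monitor, cams, job, env gives the robot as it stands.
- The arm moves only by the tool drive_tool, never from a script. Its argument "plan" is text: rows parted by semicolons, each of 7 numbers parted by spaces: the opening, from -1 (shut) to 1 (fully open), then the shift along the tool's x, y, z in mm, then the turn, a rotation vector about the tool's x, y, z in degrees. In form: gripper x y z rx ry rz; .... A call has 1 to 8 rows; each row shifts and turns the pose as measured when the row begins, along the tool's axes as they then stand; what a row does not reach is not made up. A row lasts 1/8 s, in which the tool goes at most 62.5 mm and 10.7 degrees, less where a joint would pass 70% of its speed; a pose out of reach is approached as far as the arm can. A call is refused whole if a number of a shift passes 62.5 or a number of a turn 10.7, either way. A call with a gripper value outside its range is refused whole. The fingers move at their own pace and stop on an object; "grip_force" is the grip in N (left out, the last holds). Time passes only in rows, so rows that do not move let the fingers close. It gives the time, the measured TCP pose, the force and the opening at its end, in the units of the state.
- monitor.get_state(): the state, without advancing time (a new reading comes with each control period).
- cams.read_camera(name): name is "scene" or "top" or "wrist"; returns (picture, depth): 400x640x3 uint8, red, green, blue; 400x640 float32, m along the optical axis (not along the pixel's ray), 0 where there is no reading.
- cams.calibration(name): a dict with "fx", "fy", "cx", "cy" (pixels), "D" ([k1, k2, p1, p2, k3] as OpenCV has them; the pictures are not rectified), "R" (3x3) and "t" (3): a world point X has camera coordinates R X + t. Camera axes: x right, y down, z forward; pixel columns grow to the right and rows downward; lengths in m; the calibration is good to about 2 mm. A picture is of the moment at which its call begins: read the wrist's pose just before it. calibration takes no time and is no camera call; for the wrist camera it gives the pose at the moment of the call.
- job.hand_in(): hands the job in, once; it reports no verdict.
The state is a dict: "clock": time; "joint_pos": joint angles; "qvel": joint speeds; "tau": joint torques, N m; "tcp_pos": TCP position; "orientation": TCP orientation; "wrist_force": force on the tool from outside, world axes, zero at the start; "ft_torque": the same for the moment, N m; "finger_gap": finger opening in m.
Only numpy, scipy, OpenCV 4.12 (cv2) and the standard library are available. Lean on these libraries where they do the work, as an engineer would, in place of code of your own. Each camera call takes 0.05 s, during which the arm holds its last target.

## Working session

There is one attempt and no reset: what is moved stays moved. The work goes in short steps, Python scripts to look and compute and a tool call to move; the robot and the scene stay as the last step left them, time stands still between calls to the robot, and variables do not carry over. Pictures are saved under pics/ and viewed, and the job is handed in when it is done.

Besides the shell and the picture viewer there is one more tool, called after ">>>" by a JSON object that holds its "api" and its "payload", one argument or row to a line. drive_tool: Moves the arm, as the interface text tells. Its arguments: {"type":"object","properties":{"plan":{"type":"string"},"grip_force":{"type":"number"}},"required":["plan"]}

```bash
ls; mkdir -p pics; python3 - <<'E'
from workcell import monitor, cams, job, env
import cv2,numpy as np
print(monitor.get_state()); print(env.finger_overhang)
for n in ("scene","top","wrist"):
    c=cams.calibration(n)
    p,d=cams.read_camera(n)
    cv2.imwrite(f"pics/{n}0.png",p[:,:,::-1]); np.save(f"pics/{n}0.npy",d); np.savez(f"pics/{n}0c.npz",**{k:np.array(v) for k,v in c.items()})
    print(n,c)
E
```

```text
pics
{'clock': 0.0, 'joint_pos': array([ 1.00139058e+00,  3.14003653e-01,  4.49507287e-02,  1.30360748e+00,
       -6.27106880e-06,  1.43120082e+00]), 'qvel': array([-8.97573241e-05,  2.94159305e-03,  6.61118203e-04,  9.49911616e-04,
        7.02109397e-04,  2.58709933e-04]), 'tau': array([-4.46566764e-04, -4.80628860e+01,  2.98533458e+01,  1.94464781e-02,
       -2.35185807e-04, -3.07166260e-06]), 'tcp_pos': array([0.23934396, 0.52228224, 0.25239544]), 'orientation': array([-0.59484813,  0.59540271,  0.3812729 , -0.38246867]), 'wrist_force': array([ 0.25200527, -0.22883146, -0.43041429]), 'ft_torque': array([-0.01178594, -0.01133764,  0.02832922]), 'finger_gap': 0.08538096243736461}
0.022
scene {'fx': 376.6634630776453, 'fy': 376.6634630776453, 'cx': 315.37530877142126, 'cy': 201.9150725022569, 'D': array([-0.07713266,  0.        ,  0.        ,  0.        ,  0.        ]), 'R': array([[-0.40984452,  0.91211329,  0.00876423],
       [ 0.64511251,  0.29663773, -0.70415616],
       [-0.64487   , -0.28294063, -0.70999105]]), 't': array([ 0.27746032, -0.29337176,  1.45760373])}
top {'fx': 431.27160848189607, 'fy': 431.27160848189607, 'cx': 316.452078360218, 'cy': 193.9611857932699, 'D': array([-0.04148382,  0.        ,  0.        ,  0.        ,  0.        ]), 'R': array([[ 0.05084444, -0.99870123,  0.00327175],
       [-0.97698905, -0.05041799, -0.20724482],
       [ 0.20714061,  0.00734079, -0.97828364]]), 't': array([-0.09647214,  0.56721406,  1.0092463 ])}
wrist {'fx': 286.2023203110169, 'fy': 286.2023203110169, 'cx': 322.7758093681452, 'cy': 197.62393341118195, 'D': array([-0.04083913,  0.        ,  0.        ,  0.        ,  0.        ]), 'R': array([[ 0.41626718,  0.9092408 , -0.00167237],
       [ 0.87265681, -0.39900051,  0.28154697],
       [ 0.25532672, -0.11865817, -0.95954599]]), 't': array([-0.57402424, -0.03650594,  0.37889495])}
```

View pics/scene0.png

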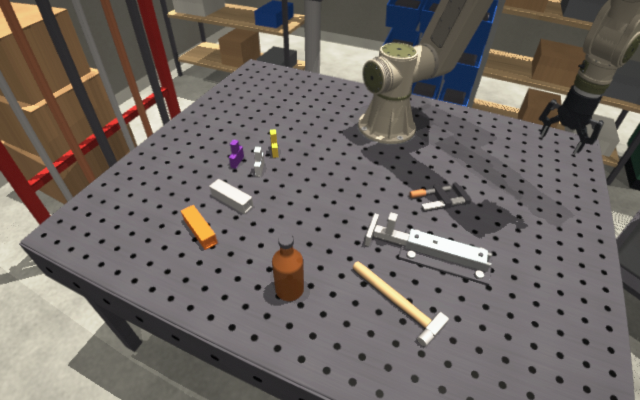

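View pics/top0.png

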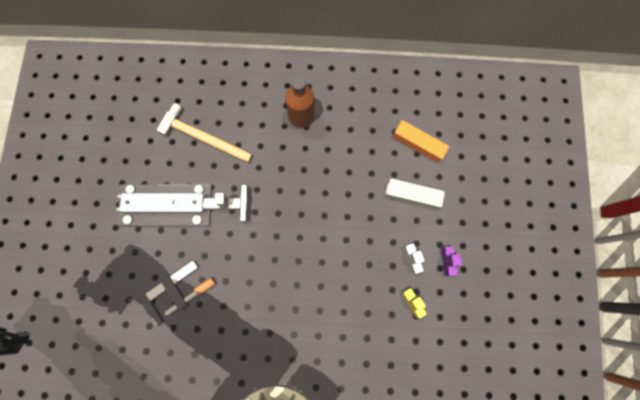

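View pics/wrist0.png

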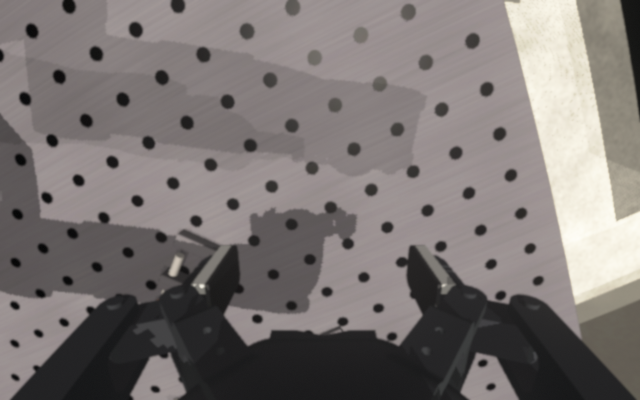

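The scene view shows the stop at (370–490, 245), and the top view shows its head at (243,203) and post near (215,200). In the top view the aluminium spacer is at (415,257), the steel tube at (415,193), the orange tube at (422,140), the bottle at (300,105), the hammer at (205,133) and the clamp at (180,290).

```bash
cat > h.py <<'E'
import cv2,numpy as np
from scipy.spatial.transform import Rotation as Ro
def ray(c,uv):
    K=np.array([[c['fx'],0,c['cx']],[0,c['fy'],c['cy']],[0,0,1]],float)
    n=cv2.undistortPoints(np.array(uv,np.float64).reshape(-1,1,2),K,np.array(c['D'],float)).reshape(-1,2)
    d=np.c_[n,np.ones(len(n))]@np.array(c['R'])
    o=-np.array(c['R']).T@np.array(c['t'])
    return o,d
def plane(c,uv,z):
    o,d=ray(c,uv); s=(z-o[2])/d[:,2]
    return o+d*s[:,None]
def dep(c,uv,dep):
    o,d=ray(c,uv)
    return o+d*np.array(dep)[:,None]
def proj(c,X):
    K=np.array([[c['fx'],0,c['cx']],[0,c['fy'],c['cy']],[0,0,1]],float)
    return cv2.projectPoints(np.array(X,float).reshape(-1,1,3),cv2.Rodrigues(np.array(c['R']))[0],np.array(c['t']).reshape(3,1),K,np.array(c['D'],float))[0].reshape(-1,2)
def cloud(c,d):
    v,u=np.mgrid[0:400,0:640]
    P=dep(c,np.c_[u.ravel(),v.ravel()],d.ravel()).reshape(400,640,3)
    P[d==0]=np.nan
    return P
def load(n):
    c=dict(np.load(f'pics/{n}c.npz')); return cv2.imread(f'pics/{n}.png'),np.load(f'pics/{n}.npy'),c
E
python3 - <<'E'
from h import *
im,d,c=load('top0')
P=cloud(c,d)
cv2.imwrite('pics/top0z1.png',cv2.resize(im[160:250,110:260],None,fx=5,fy=5,interpolation=cv2.INTER_CUBIC))
cv2.imwrite('pics/top0z2.png',cv2.resize(im[165:325,375:475],None,fx=3.7,fy=3.7,interpolation=cv2.INTER_CUBIC))
for (r0,r1,c0,c1) in [(185,225,120,260),(235,280,400,435),(170,215,380,450),(235,280,438,465),(285,325,400,430)]:
    Q=P[r0:r1,c0:c1].reshape(-1,3); 
    z=Q[:,2]; print('z hist',np.histogram(z[~np.isnan(z)],np.arange(-.01,.12,.01))[0])
for u,v in [(243,203),(217,199),(160,203),(415,193),(415,257)]:
    print(u,v,P[v,u])
E
```

```text
z hist [ 841 1633  879  144  384 1532   27   17   14   11   96    1]
z hist [685 518  22  26  27 163  11  10  12  96   0   0]
z hist [1250  890   44   57  547  347    0    0    0    0    0    0]
z hist [435 363  32  32  38 168  15  11  18  98   1   0]
z hist [491 347  20  23  22 154  12  11  13 102   0   0]
243 203 [0.54299816 0.11632878 0.03903961]
217 199 [0.5392504  0.16923956 0.0955065 ]
160 203 [0.53132421 0.32479742 0.04340526]
415 193 [ 0.59154386 -0.31700367  0.03718472]
415 257 [ 0.42653867 -0.30708799  0.08421572]
```

```bash
python3 - <<'E'
from h import *
im,d,c=load('scene0')
cv2.imwrite('pics/sc0z1.png',cv2.resize(im[200:285,350:500],None,fx=5,fy=5,interpolation=cv2.INTER_CUBIC))
E
```

```text
(no output)
```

View pics/top0z1.png

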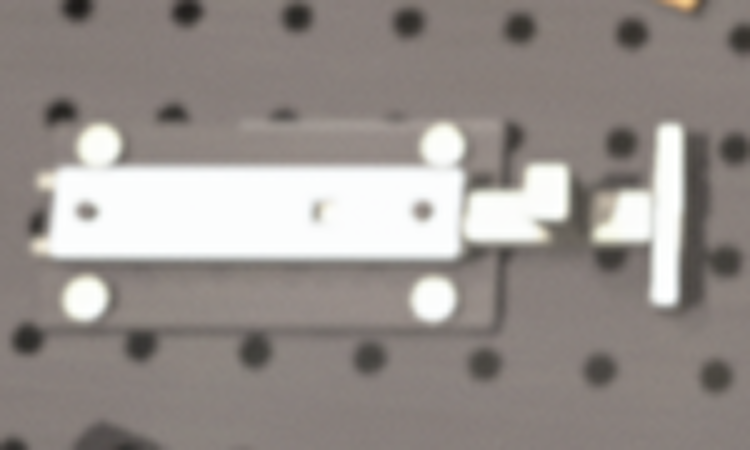

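View pics/top0z2.png

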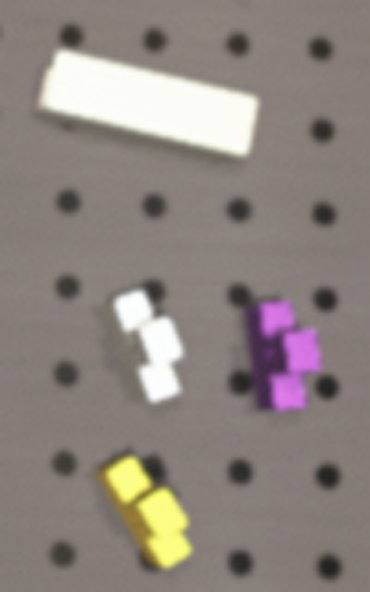

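View pics/sc0z1.png

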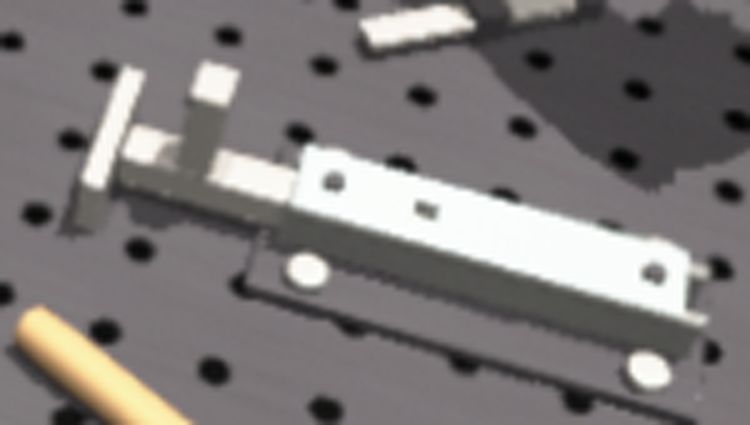

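```bash
cat > m.py <<'E'
from h import *
def fit(n,box,zlo,zhi,zp,white=True,up=4,nmin=20,thr=150):
    im,d,c=load(n)
    P=cloud(c,d)
    m=(P[...,2]>zlo)&(P[...,2]<zhi)
    if white: m&=im.min(axis=2)>thr
    M=np.zeros_like(m); u0,v0,u1,v1=box; M[v0:v1,u0:u1]=m[v0:v1,u0:u1]
    k,lab,st,_=cv2.connectedComponentsWithStats(M.astype(np.uint8))
    i=1+np.argmax(st[1:,4]); v,u=np.nonzero(lab==i)
    # pixel corners, so area is full extent
    X=plane(c,np.c_[u,v],zp)[:,:2]
    r=cv2.minAreaRect((X*1000).astype(np.float32))
    ctr,ev=X.mean(0),np.linalg.eigh(np.cov(X.T))
    a=ev[1][:,1]
    return dict(n=len(u),rect=r,mean=np.round(X.mean(0)*1000,1),ang=np.degrees(np.arctan2(a[1],a[0])))
if __name__=='__main__':
    for n,b in (('top0',dict(ch=(112,180,206,225),post=(205,185,235,215),head=(236,170,252,230),tube=(375,165,460,220),sp=(400,235,430,285),spb=(400,235,430,285))),
               ('scene0',dict(ch=(395,225,500,265),post=(380,205,405,225),head=(360,205,380,255),tube=(200,170,260,220),sp=(245,140,270,180),spb=(245,140,270,180)))):
        for k,(lo,hi,z) in dict(ch=(.037,.055,.045),post=(.08,.105,.097),head=(.03,.05,.042),tube=(.032,.05,.04),sp=(.078,.095,.085),spb=(.038,.055,.045)).items():
            print(n,k,fit(n,b[k],lo,hi,z))
E
python3 m.py
```

```text
top0 ch {'n': 1435, 'rect': ((534.9672241210938, 325.41961669921875), (43.65984344482422, 215.9951171875), 3.012803077697754), 'mean': array([534.8, 323.5]), 'ang': np.float64(92.92575044506101)}
top0 post {'n': 97, 'rect': ((541.7265014648438, 164.36477661132812), (25.12738037109375, 19.202268600463867), 5.4806623458862305), 'mean': array([541.7, 164.4]), 'ang': np.float64(-174.60805989260362)}
top0 head {'n': 240, 'rect': ((543.6885986328125, 120.9797592163086), (89.69656372070312, 25.20340347290039), 4.846614360809326), 'mean': array([544.5, 117.9]), 'ang': np.float64(-177.38516838522224)}
top0 tube {'n': 884, 'rect': ((592.934326171875, -317.8177795410156), (141.14300537109375, 42.57876968383789), 78.77529907226562), 'mean': array([ 593.1, -317.2]), 'ang': np.float64(78.72664059488972)}
top0 sp {'n': 98, 'rect': ((427.7801818847656, -314.4076843261719), (24.873247146606445, 21.073366165161133), 20.81145477294922), 'mean': array([ 427.6, -314.4]), 'ang': np.float64(-156.7613761058909)}
top0 spb {'n': 81, 'rect': ((405.3258972167969, -322.701171875), (22.591341018676758, 21.6233730
[... 624 characters left out ...]
9488525390625), 'mean': array([549. , 118.3]), 'ang': np.float64(-174.31281102223855)}
scene0 tube {'n': 445, 'rect': ((595.8421630859375, -320.07513427734375), (140.83367919921875, 42.917137145996094), 79.5869140625), 'mean': array([ 596.9, -317.1]), 'ang': np.float64(79.95553515086237)}
scene0 sp {'n': 32, 'rect': ((431.6272277832031, -316.5451354980469), (26.306053161621094, 19.245332717895508), 19.223628997802734), 'mean': array([ 432.1, -316.6]), 'ang': np.float64(-142.53888138322904)}
scene0 spb {'n': 36, 'rect': ((452.3327331542969, -309.1723937988281), (25.513111114501953, 19.51959800720215), 24.584810256958008), 'mean': array([ 452.8, -309.1]), 'ang': np.float64(-158.5282708729599)}
```

```bash
cat > go.py <<'E'
import sys
from h import *
from workcell import monitor
def pose():
    s=monitor.get_state(); q=s['orientation']; return s,np.array(s['tcp_pos']),Ro.from_quat([q[1],q[2],q[3],q[0]])
def target(yaw): # tool x at yaw deg, z down
    y=np.radians(yaw); x=np.array([np.cos(y),np.sin(y),0]); z=np.array([0,0,-1.]); return Ro.from_matrix(np.c_[x,np.cross(z,x),z])
def plan(pt,yaw,n=1,p=None,R=None):
    if p is None: s,p,R=pose()
    T=target(yaw); 
    rv=(R.inv()*T).as_rotvec()
    T2=target(yaw+180); rv2=(R.inv()*T2).as_rotvec()
    print('turn',np.round(np.degrees(rv),1),'alt',np.round(np.degrees(rv2),1))
    if np.linalg.norm(rv2)<np.linalg.norm(rv): rv=rv2
    dp=(np.array(pt)-p)/n
    for i in range(n):
        Ri=R*Ro.from_rotvec(rv*i/n)
        print(np.round(Ri.inv().apply(dp)*1000,1),np.round(np.degrees(rv/n),1))
def show():
    s,p,R=pose(); M=R.as_matrix()
    print('t',round(s['clock'],3),'p',np.round(p*1000,1),'xyaw',round(np.degrees(np.arctan2(M[1,0],M[0,0])),2),'z',np.round(M[:,2],4),'F',np.round(s['wrist_force'],1),'gap',round(s['finger_gap']*1000,1),'j',np.round(s['joint_pos'],2))
if __name__=='__main__':
    show()
    a=list(map(float,sys.argv[1:]))
    if a: plan(np.array(a[:3])/1000,a[3],int(a[4]))
E
python3 go.py 543 164 200 2.9 8
```

```text
t 0.15 p [239.4 522.4 252.6] xyaw 65.38 z [-9.091e-01  4.166e-01  2.000e-04] F [-0.6  0.8  0. ] gap 85.6 j [ 1.    0.31  0.05  1.3  -0.    1.43]
turn [-80.1  48.7  48.6] alt [-54.1 -89.  -89.1]
[-24.9   6.6 -53.2] [-10.    6.1   6.1]
[-17.9  18.2 -53.3] [-10.    6.1   6.1]
[ -9.9  28.8 -50.6] [-10.    6.1   6.1]
[ -1.2  37.8 -45.4] [-10.    6.1   6.1]
[  7.6  44.8 -37.8] [-10.    6.1   6.1]
[ 16.2  49.3 -28.2] [-10.    6.1   6.1]
[ 23.9  51.2 -17.3] [-10.    6.1   6.1]
[30.5 50.3 -5.5] [-10.    6.1   6.1]
```

```bash
sed -i 's/z=np.array(\[0,0,-1.\]); return.*/d=np.array([0,0,-1.]); return Ro.from_matrix(np.c_[x,d,np.cross(x,d)])/; ' go.py; sed -i "s/'z',np.round(M\[:,2\],4)/'ydir',np.round(M[:,1],4)/" go.py
python3 go.py 543 164 200 2.9 8
```

```text
t 0.15 p [239.4 522.4 252.6] xyaw 65.38 ydir [-7.0e-04 -1.2e-03 -1.0e+00] F [-0.6  0.8  0. ] gap 85.6 j [ 1.    0.31  0.05  1.3  -0.    1.43]
turn [ 0.  62.5 -0.1] alt [-1.000e-01 -1.175e+02 -0.000e+00]
[-24.9   6.6 -53.2] [ 0.   7.8 -0. ]
[-17.5   6.6 -56.1] [ 0.   7.8 -0. ]
[ -9.7   6.6 -57.9] [ 0.   7.8 -0. ]
[ -1.7   6.6 -58.7] [ 0.   7.8 -0. ]
[  6.3   6.6 -58.4] [ 0.   7.8 -0. ]
[ 14.1   6.6 -57. ] [ 0.   7.8 -0. ]
[ 21.8   6.6 -54.5] [ 0.   7.8 -0. ]
[ 29.    6.6 -51.1] [ 0.   7.8 -0. ]
```

>>> {"api": "drive_tool", "payload": {
  "plan": "1 -25 7 -53 0 7.8 0; 1 -17 7 -56 0 7.8 0; 1 -10 7 -58 0 7.8 0; 1 -2 7 -59 0 7.8 0; 1 6 7 -58 0 7.8 0; 1 14 7 -57 0 7.8 0; 1 22 7 -54 0 7.8 0; 1 29 7 -51 0 7.8 0",
  "grip_force": 25
}}

```text
clock: 1.15
tcp_pos: [0.5443, 0.1542, 0.1934]
orientation: [0.707, -0.707, -0.009, 0.01]
wrist_force: [0.9, 1.3, 0.2]
finger_gap: 0.0859
```

```bash
python3 go.py 543 164 200 2.9 4
```

```text
t 1.15 p [544.3 154.2 193.4] xyaw 1.51 ydir [-8.e-04  3.e-04 -1.e+00] F [0.9 1.3 0.2] gap 85.9 j [ 0.13  0.32 -0.09  1.16  0.    1.68]
turn [-0.  -1.4 -0. ] alt [ 1.000e-01  1.786e+02 -0.000e+00]
[-0.3 -1.7  2.4] [-0.  -0.3 -0. ]
[-0.2 -1.7  2.4] [-0.  -0.3 -0. ]
[-0.2 -1.7  2.5] [-0.  -0.3 -0. ]
[-0.2 -1.7  2.5] [-0.  -0.3 -0. ]
```

>>> {"api": "drive_tool", "payload": {
  "plan": "1 -1 -5 9 0 -1.4 0; 1 0 0 0 0 0 0"
}}

```text
clock: 1.4
tcp_pos: [0.5447, 0.1595, 0.1968]
orientation: [-0.707, 0.707, 0.015, -0.017]
wrist_force: [-0.6, 0.1, -0.4]
finger_gap: 0.0856
```

```bash
cat > snap.py <<'E'
import sys
from h import *
from workcell import cams
def snap(n,tag):
    c=cams.calibration(n); p,d=cams.read_camera(n)
    cv2.imwrite(f"pics/{tag}.png",p[:,:,::-1]); np.save(f"pics/{tag}.npy",d); np.savez(f"pics/{tag}c.npz",**{k:np.array(v) for k,v in c.items()})
if __name__=='__main__': snap(sys.argv[1],sys.argv[2])
E
python3 go.py 543 164 83 2.9 4; python3 snap.py wrist w1
```

```text
t 1.4 p [544.7 159.5 196.8] xyaw 2.54 ydir [-2.9e-03 -5.0e-04 -1.0e+00] F [-0.6  0.1 -0.4] gap 85.6 j [ 0.14  0.32 -0.08  1.17 -0.    1.67]
turn [ 0.  -0.4 -0.2] alt [  0.3 179.6   0. ]
[-0.3 28.4  1.2] [ 0.  -0.1 -0. ]
[-0.3 28.4  1.2] [ 0.  -0.1 -0. ]
[-0.3 28.4  1.2] [ 0.  -0.1 -0. ]
[-0.4 28.4  1.2] [ 0.  -0.1 -0. ]
```

View pics/w1.png

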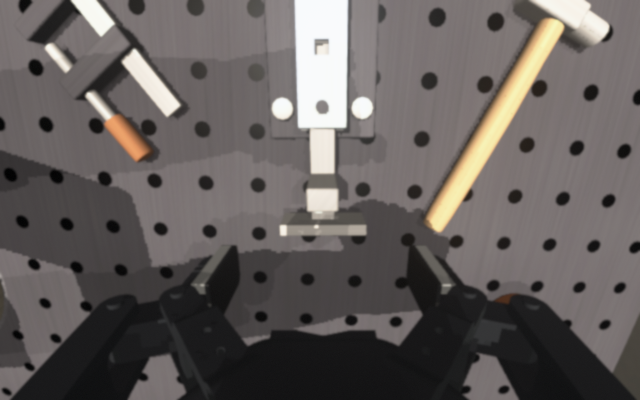

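The wrist view shows the post top at about (322,182), the head at (323,228) and the keeper hole at (321,47). The fingers are roughly centred on the post in x.

```bash
python3 - <<'E'
from h import *
import m
im,d,c=load('w1')
P=cloud(c,d)
for z,(u0,v0,u1,v1),lo,hi in ((.097,(300,165,345,200),.085,.11),(.042,(270,205,375,240),.03,.05),(.045,(290,0,355,128),.037,.052)):
    sub=P[v0:v1,u0:u1]; mk=(sub[...,2]>lo)&(sub[...,2]<hi)
    vv,uu=np.nonzero(mk); X=plane(c,np.c_[uu+u0,vv+v0],z)[:,:2]*1000
    print(z,len(uu),cv2.minAreaRect(X.astype(np.float32)),X.mean(0))
o=plane(c,[[321,47]],.045); print(o)
E
```

```text
0.097 472 ((542.632080078125, 170.8955078125), (24.892393112182617, 11.568916320800781), 2.606370449066162) [542.71259939 170.85021527]
0.042 1385 ((544.9138793945312, 122.95175170898438), (89.11235046386719, 25.985198974609375), 3.4866726398468018) [545.18504349 119.55111706]
0.045 6110 ((537.5001220703125, 271.28509521484375), (44.32667541503906, 104.50911712646484), 2.5049986839294434) [537.59384633 273.42168648]
[[0.53679557 0.28696245 0.045     ]]
```

>>> {"api": "drive_tool", "payload": {
  "plan": "1 -1 30 3 0 -0.4 0; 1 -1 30 1 0 0 0; 1 0 30 1 0 0 0; 0 0 20 1 0 0 0; 0 0 5 0 0 0 0; 0 0 0 0 0 0 0"
}}

```text
clock: 2.2
tcp_pos: [0.5376, 0.1731, 0.0807]
orientation: [-0.706, 0.707, 0.023, -0.024]
wrist_force: [0.1, 0.6, -0.7]
finger_gap: 0.0426
```

```bash
python3 go.py 543 164.5 83 2.9 1
```

```text
t 2.2 p [537.6 173.1  80.7] xyaw 3.84 ydir [-6.e-04 -8.e-04 -1.e+00] F [ 0.1  0.6 -0.7] gap 42.6 j [ 0.17  0.4  -0.27  0.9  -0.    1.67]
turn [ 0.   0.9 -0. ] alt [-1.000e-01 -1.791e+02 -1.000e-01]
[ 4.8 -2.3 -9. ] [ 0.   0.9 -0. ]
```

>>> {"api": "drive_tool", "payload": {
  "plan": "0 4.8 -2 -8 0 0.9 0; 0 0 0 0 0 0 0"
}}

```text
clock: 2.45
tcp_pos: [0.5444, 0.1657, 0.0849]
orientation: [-0.707, 0.707, 0.019, -0.017]
wrist_force: [-0.2, -0.1, 0.4]
finger_gap: 0.0428
```

```bash
python3 go.py 543 164.5 83 2.9 1
```

```text
t 2.45 p [544.4 165.7  84.9] xyaw 2.94 ydir [ 2.7e-03 -5.0e-04 -1.0e+00] F [-0.2 -0.1  0.4] gap 42.8 j [ 0.15  0.4  -0.25  0.91 -0.    1.67]
turn [0.  0.  0.2] alt [ 2.0e-01 -1.8e+02 -1.0e-01]
[-1.4  1.9 -1.1] [0.  0.  0.2]
```

>>> {"api": "drive_tool", "payload": {
  "plan": "-1 -1.4 2 -1 0 0 0; -1 0 0 0 0 0 0; -1 0 0 0 0 0 0; -1 0 0 0 0 0 0",
  "grip_force": 25
}}

```text
clock: 2.95
tcp_pos: [0.5436, 0.1644, 0.0838]
orientation: [0.707, -0.707, -0.019, 0.017]
wrist_force: [0.3, 0.4, 0.3]
finger_gap: 0.0258
```

```bash
python3 go.py 543 164.5 83 2.9 1
```

```text
t 2.95 p [543.6 164.4  83.8] xyaw 2.91 ydir [ 4.e-03  6.e-04 -1.e+00] F [0.3 0.4 0.3] gap 25.8 j [ 0.15  0.4  -0.26  0.91 -0.    1.67]
turn [-0.   0.   0.2] alt [   0.4 -180.     0. ]
[-0.6  0.8  0.1] [-0.   0.   0.2]
```

>>> {"api": "drive_tool", "payload": {
  "plan": "-1 0 0 -4 0 0 0; -1 0 0 -4 0 0 0; -1 0 0 -4 0 0 0; -1 0 0 -4 0 0 0; -1 0 0 -4 0 0 0; -1 0 0 -4 0 0 0; -1 0 0 -4 0 0 0; -1 0 0 -4 0 0 0"
}}

```text
clock: 3.95
tcp_pos: [0.5444, 0.1493, 0.0838]
orientation: [0.72, -0.694, -0.023, 0.02]
wrist_force: [-0.1, 9.9, 1.0]
finger_gap: 0.0257
```

```bash
python3 go.py
```

```text
t 3.95 p [544.4 149.3  83.8] xyaw 3.55 ydir [ 0.0032  0.0369 -0.9993] F [-0.1  9.9  1. ] gap 25.7 j [ 0.11  0.39 -0.28  0.9   0.04  1.62]
```

```bash
python3 go.py 543 140 83 2.9 1; python3 snap.py top t1; python3 - <<'E'
from m import *
print(fit('t1',(236,170,300,230),.03,.05,.042))
im,d,c=load('t1')
cv2.imwrite('pics/t1z.png',cv2.resize(im[150:260,110:280],None,fx=4.5,fy=4.5,interpolation=cv2.INTER_CUBIC))
E
```

```text
t 3.95 p [544.4 149.3  83.8] xyaw 3.55 ydir [ 0.0032  0.0369 -0.9993] F [-0.1  9.9  1. ] gap 25.7 j [ 0.11  0.39 -0.28  0.9   0.04  1.62]
turn [-2.1  0.7  0.3] alt [   0.5 -179.3    3.3]
[-1.9  0.4 -9.3] [-2.1  0.7  0.3]
{'n': 151, 'rect': ((543.5020141601562, 101.96662139892578), (87.06050109863281, 12.486223220825195), 4.6795525550842285), 'mean': array([540. , 100.3]), 'ang': np.float64(-176.80126250248892)}
```

View pics/t1z.png

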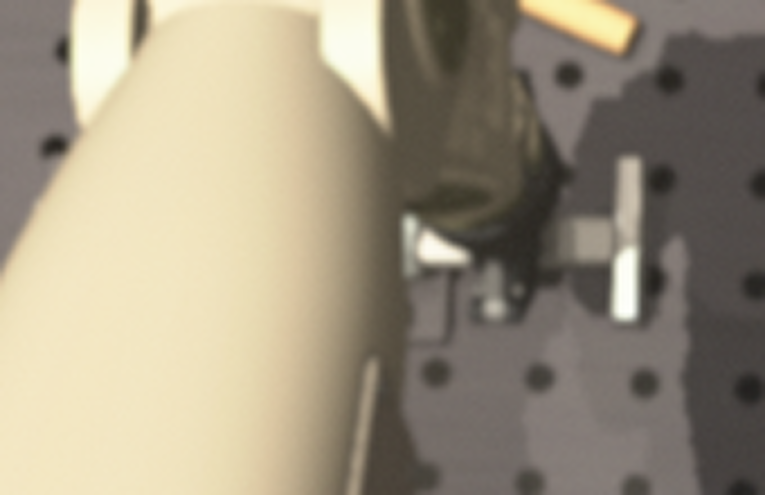

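The top crop shows the head (about (625,240) in the crop) moved out roughly 15 mm with the gripper, so the grip isn't slipping. I'll keep pulling with a tilt correction.

>>> {"api": "drive_tool", "payload": {
  "plan": "-1 -0.3 0 -6 -0.7 0.2 0; -1 -0.3 0 -6 -0.7 0.2 0; -1 -0.3 0 -6 -0.7 0.2 0; -1 0 0 -6 -0.7 0 0; -1 0 0 -6 -0.7 0 0; -1 0 0 -6 -0.7 0 0; -1 0 0 -6 -0.7 0 0; -1 0 0 -6 -0.7 0 0"
}}

```text
clock: 5.0
tcp_pos: [0.5459, 0.1212, 0.0838]
orientation: [-0.701, 0.712, 0.025, -0.019]
wrist_force: [2.2, 9.7, -1.1]
finger_gap: 0.0257
```

```bash
python3 go.py 546 100 83 2.9 1
```

```text
t 5.0 p [545.9 121.2  83.8] xyaw 3.55 ydir [ 0.0092 -0.0158 -0.9998] F [ 2.2  9.7 -1.1] gap 25.7 j [ 0.08  0.39 -0.28  0.89 -0.02  1.59]
turn [0.9 0.6 0.5] alt [   0.7 -179.3   -1.5]
[ -1.2   1.2 -21.1] [0.9 0.6 0.5]
```

>>> {"api": "drive_tool", "payload": {
  "plan": "-1 0 0 -6 0 -0.1 0; -1 0 0 -6 0 -0.1 0; -1 0 0 -6 -0.3 -0.1 0; -1 0 0 -6 -0.3 -0.1 0; -1 0 0 -6 -0.3 0 0; -1 0 0 -6 -0.3 0 0; -1 0 0 -6 -0.3 0 0"
}}

```text
clock: 5.88
tcp_pos: [0.5472, 0.095, 0.0838]
orientation: [-0.705, 0.709, 0.028, -0.022]
wrist_force: [0.2, 9.9, 0.2]
finger_gap: 0.0258
```

```bash
python3 go.py 548 80 83 2.9 1
```

```text
t 5.875 p [547.2  95.   83.8] xyaw 4.12 ydir [ 0.0087 -0.0056 -0.9999] F [0.2 9.9 0.2] gap 25.8 j [ 0.03  0.38 -0.3   0.89 -0.01  1.53]
turn [0.3 1.2 0.5] alt [   0.7 -178.8   -0.5]
[ -0.3   0.9 -15. ] [0.3 1.2 0.5]
```

>>> {"api": "drive_tool", "payload": {
  "plan": "-1 0 0 -5 0 0.3 0; -1 0 0 -5 0 0.3 0; -1 0 0 -5 -0.3 0.3 0; -1 0 0 -5 -0.3 0.3 0"
}}

```text
clock: 6.38
tcp_pos: [0.5478, 0.0833, 0.0838]
orientation: [0.707, -0.706, -0.023, 0.017]
wrist_force: [0.7, 8.3, -0.1]
finger_gap: 0.0257
```

```bash
python3 go.py 548 70 83 2.9 1
```

```text
t 6.375 p [547.8  83.3  83.8] xyaw 3.29 ydir [ 0.0088  0.0016 -1.    ] F [ 0.7  8.3 -0.1] gap 25.7 j [ 0.01  0.38 -0.3   0.89  0.    1.52]
turn [-0.1  0.4  0.5] alt [ 8.000e-01 -1.796e+02  1.000e-01]
[ -0.6   0.8 -13.3] [-0.1  0.4  0.5]
```

Travel is about 81 mm with the force still at drag level.

>>> {"api": "drive_tool", "payload": {
  "plan": "-1 0 0 -5 -0.3 0.1 0; -1 0 0 -5 -0.3 0.1 0; -1 0 0 -5 -0.3 0.1 0; -1 0 0 -5 -0.3 0.1 0"
}}

```text
clock: 6.88
tcp_pos: [0.5482, 0.0755, 0.0838]
orientation: [0.709, -0.704, -0.025, 0.018]
wrist_force: [2.0, 22.9, 1.5]
finger_gap: 0.0259
```

```bash
python3 go.py 549 60 83 2.9 1
```

```text
t 6.875 p [548.2  75.5  83.8] xyaw 3.45 ydir [ 0.0096  0.0074 -0.9999] F [ 2.  22.9  1.5] gap 25.9 j [-0.01  0.37 -0.3   0.88  0.01  1.5 ]
turn [-0.4  0.6  0.6] alt [   0.9 -179.4    0.6]
[ -0.2   0.7 -15.5] [-0.4  0.6  0.6]
```

Force rose to 23 N at about 89 mm, which looks like the catch. I'll relax, release, lift and check the button.

>>> {"api": "drive_tool", "payload": {
  "plan": "-1 0 0 0 0 0 0; -1 0 0 0 0 0 0; 0 0 0 0 0 0 0; 0 0 0 0 0 0 0; 0 0 -25 0 0 0 0; 0 0 -35 0 0 0 0; 0 0 -45 0 0 0 0; 0 0 -20 0 0 0 0"
}}

```text
clock: 7.88
tcp_pos: [0.5453, 0.0731, 0.2097]
orientation: [0.709, -0.705, -0.022, 0.019]
wrist_force: [0.9, -1.1, -0.5]
finger_gap: 0.0426
```

```bash
python3 go.py 429 -315 200 20 8;  python3 snap.py wrist w2;  python3 snap.py scene s2; python3 - <<'E'
from h import *
im,d,c=load('s2')
cv2.imwrite('pics/s2z.png',cv2.resize(im[190:290,320:500],None,fx=4,fy=4,interpolation=cv2.INTER_CUBIC))
E
```

```text
t 7.875 p [545.3  73.1 209.7] xyaw 3.34 ydir [ 0.0038  0.0052 -1.    ] F [ 0.9 -1.1 -0.5] gap 42.6 j [-0.02  0.28 -0.11  1.18  0.01  1.5 ]
turn [ -0.2 -16.7   0.3] alt [ -0.4 163.3  -0.4]
[-17.3   0.9 -47.6] [-0.  -2.1  0. ]
[-19.1   0.9 -46.9] [-0.  -2.1  0. ]
[-20.7   1.  -46.2] [-0.  -2.1  0. ]
[-22.4   1.  -45.4] [-0.  -2.1  0. ]
[-24.    1.1 -44.6] [-0.  -2.1  0. ]
[-25.6   1.1 -43.7] [-0.  -2.1  0. ]
[-27.2   1.1 -42.7] [-0.  -2.1  0. ]
[-28.8   1.2 -41.7] [-0.  -2.1  0. ]
```

View pics/w2.png

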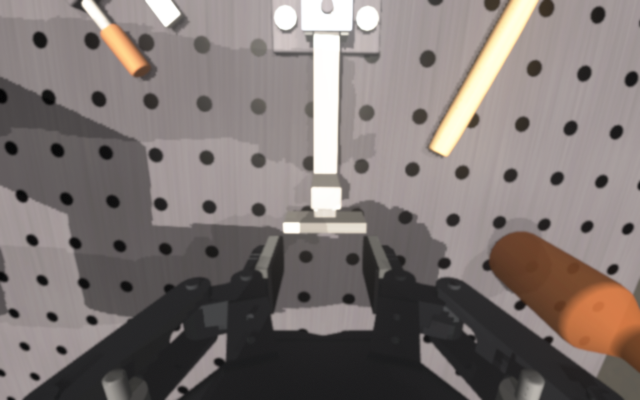

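View pics/s2z.png

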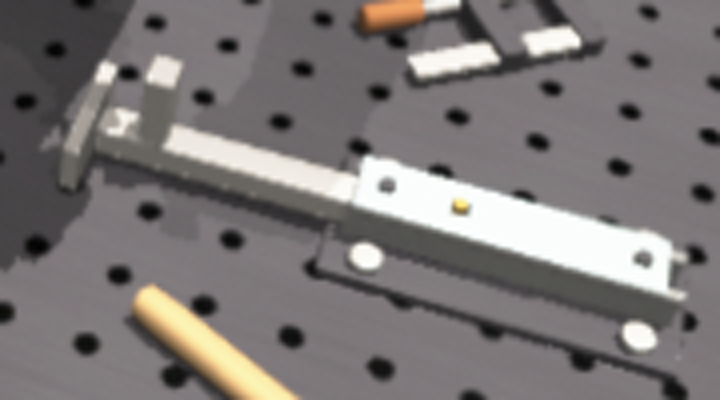

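The scene crop shows the brass button standing up in the keeper hole at (460,206), so the stop is locked. On to the spacer.

>>> {"api": "drive_tool", "payload": {
  "plan": "0 -17 1 -48 0 -2.1 0; 0 -19 1 -47 0 -2.1 0; 0 -21 1 -46 0 -2.1 0; 0 -22 1 -45 0 -2.1 0; 0 -24 1 -45 0 -2.1 0; 0 -26 1 -44 0 -2.1 0; 0 -27 1 -43 0 -2.1 0; 0 -20 1 -30 0 -2.1 0",
  "grip_force": 30
}}

```text
clock: 8.98
tcp_pos: [0.4311, -0.3108, 0.188]
orientation: [0.699, -0.692, -0.128, 0.129]
wrist_force: [-0.1, 0.4, -0.2]
finger_gap: 0.0425
```

```bash
python3 go.py 429.5 -315 190 20 2; python3 snap.py top t2; python3 - <<'E'
from m import *
for k,b,lo,hi,z in (('head',(236,170,320,240),.03,.05,.042),('post',(220,170,300,230),.08,.105,.097),('tube',(375,165,460,220),.032,.05,.04)):
    print(k,fit('t2',b,lo,hi,z))
print(fit('w2',(300,170,350,240),.085,.105,.097,thr=60),fit('w2',(270,205,380,240),.03,.05,.042,thr=60))
print(fit('s2',(330,190,380,250),.08,.105,.097,thr=60),fit('s2',(330,190,380,250),.03,.05,.042,thr=60))
E
```

```text
t 8.975 p [ 431.1 -310.8  188. ] xyaw 20.95 ydir [-0.0029  0.01   -0.9999] F [-0.1  0.4 -0.2] gap 42.5 j [-0.78  0.26 -0.18  1.13  0.01  0.43]
turn [-0.6  0.9  0. ] alt [ 1.00e-01 -1.79e+02  9.00e-01]
[-1.5 -1.  -1.6] [-0.3  0.5  0. ]
[-1.5 -1.  -1.7] [-0.3  0.5  0. ]
head {'n': 178, 'rect': ((548.67919921875, 28.142406463623047), (89.56683349609375, 10.127298355102539), 3.9257113933563232), 'mean': array([548.5,  28.1]), 'ang': np.float64(-176.07990830036053)}
post {'n': 95, 'rect': ((545.2908935546875, 75.8456039428711), (26.845487594604492, 19.137378692626953), 4.682749271392822), 'mean': array([546.3,  76.5]), 'ang': np.float64(179.02704566713658)}
tube {'n': 877, 'rect': ((592.9061279296875, -317.25018310546875), (140.25706481933594, 42.753780364990234), 79.14400482177734), 'mean': array([ 593.3, -317.1]), 'ang': np.float64(79.14122690438421)}
{'n': 738, 'rect': ((547.4725952148438, 78.24110412597656), (24.85245704650879, 21.139266967773438), 3.280294895172119), 'mean': array([547.4,  78.3]), 'ang': np.float64(-177.79926101987618)} {'n': 1145, 'rect': ((549.9638671875, 30.33870506286621), (89.74649810791016, 16.17867660522461), 3.2434370517730713), 'mean': array([550.1,  29.9]), 'ang': np.float64(-177.0257535162861)}
{'n': 91, 'rect': ((555.8720092773438, 76.54583740234375), (41.4816780090332, 22.078384399414062), 5.764213562011719), 'mean': array([556.1,  77.1]), 'ang': np.float64(-173.3270073252649)} {'n': 392, 'rect': ((539.941650390625, 66.45148468017578), (97.69703674316406, 121.77031707763672), 20.773603439331055), 'mean': array([557. ,  67.6]), 'ang': np.float64(90.92233320799244)}
```

View pics/t2.png

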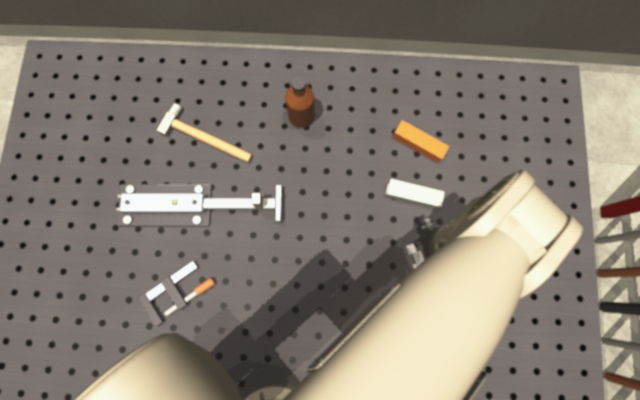

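The top view shows the stop extended, with a brass dot at (174,202) and the head at (279,203). The bystanders haven't moved. Next is a wrist look at the spacer.

>>> {"api": "drive_tool", "payload": {
  "plan": "0 -3 -1 -3 -0.6 0.9 0; 0 0 0 0 0 0 0"
}}

```text
clock: 9.28
tcp_pos: [0.4272, -0.3185, 0.1862]
orientation: [0.697, -0.697, -0.12, 0.122]
wrist_force: [-0.4, 0.6, -0.3]
finger_gap: 0.0427
```

```bash
python3 go.py 429.5 -315 72 20 4; python3 snap.py wrist w3; python3 - <<'E'
from m import *
print(fit('w3',(200,100,450,250),.078,.095,.085,thr=60));print(fit('w3',(200,100,450,250),.038,.055,.045,thr=60))
E
```

```text
t 9.275 p [ 427.2 -318.5  186.2] xyaw 19.73 ydir [-2.3e-03 -3.0e-04 -1.0e+00] F [-0.4  0.6 -0.3] gap 42.7 j [-0.79  0.26 -0.19  1.12 -0.    0.44]
turn [-0.  -0.3 -0.1] alt [  0.2 179.7  -0. ]
[ 0.9 28.6  0.6] [-0.  -0.1 -0. ]
[ 0.9 28.6  0.6] [-0.  -0.1 -0. ]
[ 0.9 28.6  0.6] [-0.  -0.1 -0. ]
[ 0.9 28.6  0.6] [-0.  -0.1 -0. ]
{'n': 801, 'rect': ((428.489013671875, -314.62640380859375), (25.41779136657715, 21.195634841918945), 19.802989959716797), 'mean': array([ 428.2, -314.4]), 'ang': np.float64(-156.99888234071005)}
{'n': 1044, 'rect': ((428.02130126953125, -314.7032470703125), (69.13060760498047, 20.927356719970703), 20.939966201782227), 'mean': array([ 427.6, -313.6]), 'ang': np.float64(-159.075995869297)}
```

View pics/w3.png

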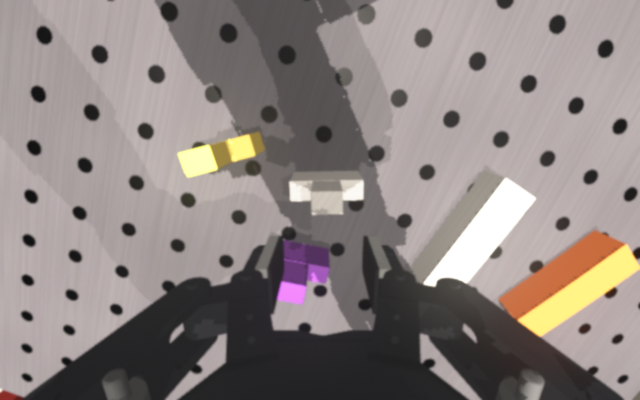

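The wrist view shows the aluminium spacer with its tab at (326,203), centred between the fingers. The purple look-alike is at (303,270), clear of them.

>>> {"api": "drive_tool", "payload": {
  "plan": "0 1 25 2 0 -0.4 0; 0 1 25 1 0 -0.4 0; 0 0 25 0 0 0 0; 0 0 15 0 0 0 0; 0 0 0 0 0 0 0"
}}

```text
clock: 9.95
tcp_pos: [0.4303, -0.3094, 0.0946]
orientation: [-0.695, 0.695, 0.129, -0.129]
wrist_force: [-0.5, 0.5, 0.4]
finger_gap: 0.0429
```

```bash
python3 go.py 428.3 -314.8 72 20.4 1
```

```text
t 9.95 p [ 430.3 -309.4   94.6] xyaw 21.05 ydir [-9.e-04 -3.e-04 -1.e+00] F [-0.5  0.5  0.4] gap 42.9 j [-0.77  0.33 -0.34  0.9  -0.    0.43]
turn [-0.   0.6 -0.1] alt [-1.000e-01 -1.794e+02  0.000e+00]
[-3.8 22.6 -4.4] [-0.   0.6 -0.1]
```

>>> {"api": "drive_tool", "payload": {
  "plan": "0 -3 8 -4 0 0.4 0; 0 0 8 0 0 0 0; 0 0 4 0 0 0 0; 0 0 0 0 0 0 0"
}}

```text
clock: 10.45
tcp_pos: [0.4302, -0.3156, 0.0754]
orientation: [-0.694, 0.697, 0.127, -0.126]
wrist_force: [-0.3, 0.0, 1.1]
finger_gap: 0.0427
```

```bash
python3 go.py 428.3 -314.8 72 20.4 1
```

```text
t 10.45 p [ 430.2 -315.6   75.4] xyaw 20.63 ydir [ 0.0018 -0.0031 -1.    ] F [-0.3  0.   1.1] gap 42.7 j [-0.78  0.35 -0.36  0.86 -0.    0.43]
turn [0.2 0.2 0. ] alt [ 1.000e-01 -1.798e+02 -3.000e-01]
[-1.5  3.4  1.4] [0.2 0.2 0. ]
```

>>> {"api": "drive_tool", "payload": {
  "plan": "0 -1.5 3 1.4 0 0 0; -1 0 0 0 0 0 0; -1 0 0 0 0 0 0; -1 0 0 0 0 0 0",
  "grip_force": 35
}}

```text
clock: 10.95
tcp_pos: [0.4284, -0.315, 0.0726]
orientation: [-0.694, 0.697, 0.127, -0.126]
wrist_force: [0.0, -0.1, -1.4]
finger_gap: 0.0252
```

```bash
python3 go.py 428.3 -314.8 160 20.4 1
```

```text
t 10.95 p [ 428.4 -315.    72.6] xyaw 20.63 ydir [ 0.0026 -0.0036 -1.    ] F [ 0.  -0.1 -1.4] gap 25.2 j [-0.78  0.35 -0.37  0.85 -0.    0.43]
turn [0.2 0.2 0.1] alt [ 1.000e-01 -1.798e+02 -4.000e-01]
[  0.1 -87.4  -0.1] [0.2 0.2 0.1]
```

>>> {"api": "drive_tool", "payload": {
  "plan": "-1 0 -15 0 0 0 0; -1 0 -25 0 0 0 0; -1 0 -15 0 0 0 0; -1 0 0 0 0 0 0"
}}

```text
clock: 11.45
tcp_pos: [0.4278, -0.3143, 0.131]
orientation: [-0.695, 0.697, 0.127, -0.126]
wrist_force: [-0.2, -0.4, -2.9]
finger_gap: 0.0254
```

```bash
python3 go.py 551 -10 120 2.9 8
```

```text
t 11.45 p [ 427.8 -314.3  131. ] xyaw 20.63 ydir [ 0.0015 -0.0027 -1.    ] F [-0.2 -0.4 -2.9] gap 25.4 j [-0.78  0.3  -0.29  0.98 -0.    0.43]
turn [ 0.2 17.7  0.1] alt [ 1.000e-01 -1.623e+02 -2.000e-01]
[27.8  1.3 30.2] [0.  2.2 0. ]
[26.6  1.3 31.2] [0.  2.2 0. ]
[25.4  1.3 32.2] [0.  2.2 0. ]
[24.1  1.3 33.2] [0.  2.2 0. ]
[22.8  1.3 34.1] [0.  2.2 0. ]
[21.5  1.3 35. ] [0.  2.2 0. ]
[20.1  1.4 35.8] [0.  2.2 0. ]
[18.7  1.4 36.5] [0.  2.2 0. ]
```

Lifted; the −2.9 N weight matches the spacer. I'll carry it over and stop short of the head.

>>> {"api": "drive_tool", "payload": {
  "plan": "-1 28 1 30 0 2.2 0; -1 27 1 31 0 2.2 0; -1 25 1 32 0 2.2 0; -1 24 1 33 0 2.2 0; -1 23 1 34 0 2.2 0; -1 21 1 30 0 2.2 0; -1 20 1 22 0 2.2 0; -1 15 1 10 0 2.2 0"
}}

```text
clock: 12.45
tcp_pos: [0.5541, -0.0497, 0.1199]
orientation: [-0.706, 0.708, 0.013, -0.014]
wrist_force: [0.5, -0.5, -2.0]
finger_gap: 0.0257
```

```bash
python3 go.py 551 -10 100 3 2; 
```

```text
t 12.45 p [554.1 -49.7 119.9] xyaw 2.22 ydir [-0.0019 -0.0024 -1.    ] F [ 0.5 -0.5 -2. ] gap 25.7 j [-0.23  0.35 -0.23  0.98 -0.    1.3 ]
turn [ 0.1 -0.8 -0.1] alt [  0.2 179.2   0.2]
[-0.8  9.9 19.9] [ 0.1 -0.4 -0.1]
[-0.7  9.9 19.9] [ 0.1 -0.4 -0.1]
```

>>> {"api": "drive_tool", "payload": {
  "plan": "-1 -2 9 13 0 -0.8 0; -1 -2 9 13 0 0 0; -1 0 0 2 0 0 0; -1 0 0 0 0 0 0"
}}

```text
clock: 12.95
tcp_pos: [0.5459, -0.0197, 0.0988]
orientation: [-0.706, 0.707, 0.018, -0.022]
wrist_force: [0.5, -0.1, -1.7]
finger_gap: 0.0252
```

```bash
python3 go.py 551 -5 75 3 1; python3 snap.py wrist w4; python3 snap.py top t4; python3 - <<'E'
from m import *
im,d,c=load('t4')
cv2.imwrite('pics/t4z.png',cv2.resize(im[150:250,220:370],None,fx=5,fy=5,interpolation=cv2.INTER_CUBIC))
print(fit('t4',(265,170,290,240),.03,.05,.042,thr=60))
E
```

```text
t 12.95 p [545.9 -19.7  98.8] xyaw 3.24 ydir [-0.0064 -0.002  -1.    ] F [ 0.5 -0.1 -1.7] gap 25.2 j [-0.18  0.36 -0.28  0.93 -0.    1.33]
turn [ 0.1  0.2 -0.4] alt [  -0.6 -179.8   -0.2]
[ 6.1 23.8 14.4] [ 0.1  0.2 -0.4]Traceback (most recent call last):
  File "<stdin>", line 4, in <module>
  File "m.py", line 9, in fit
    i=1+np.argmax(st[1:,4]); v,u=np.nonzero(lab==i)
        ~~~~~~~~~^^^^^^^^^^
    return _wrapfunc(a, 'argmax', axis=axis, out=out, **kwds)
    return bound(*args, **kwds)
ValueError: attempt to get argmax of an empty sequence
```

View pics/w4.png

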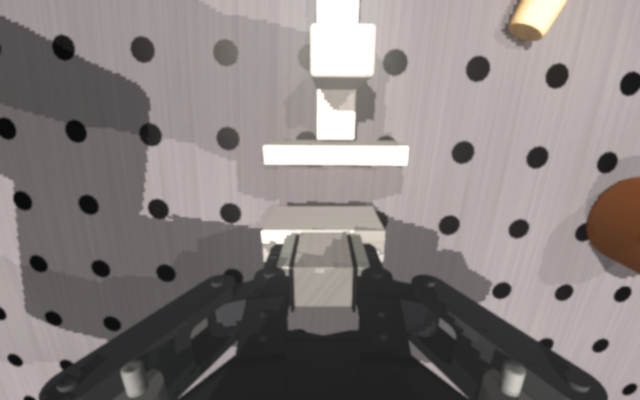

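View pics/t4z.png

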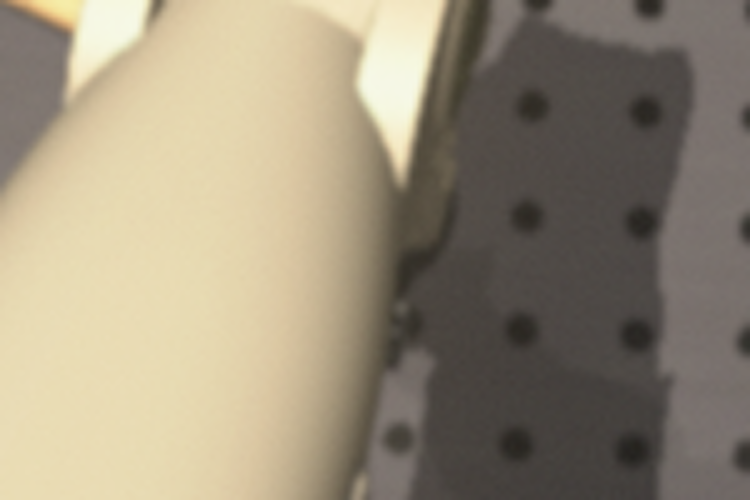

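The wrist view shows the head at (263–408,155) and the held spacer at (262–385,225). The spacer sits slightly left, so it needs about 5 mm along tool x.

```bash
python3 - <<'E'
from m import *
print(fit('w4',(250,140,420,185),.034,.05,.042,thr=60))
im,d,c=load('w4')
# front edge lower boundary of bright top strip
X=plane(c,[[263,165],[408,164],[263,147],[408,146]],.042)*1000; print(X.round(1))
print((plane(c,[[263,229],[385,229]],.045+.026)*1000).round(1))
P=cloud(c,d); print(P[222,270:380:20].round(4)); print(P[240,265:285:5].round(4), P[155,280:400:20].round(4))
E
```

```text
{'n': 2962, 'rect': ((550.1646118164062, 28.19305992126465), (89.71025085449219, 12.422918319702148), 3.319236993789673), 'mean': array([550.1,  28.2]), 'ang': np.float64(-177.051287573323)}
[[505.5  18.8  42. ]
 [596.   24.7  42. ]
 [505.5  30.   42. ]
 [594.5  35.8  42. ]]
[[511.4 -12.   71. ]
 [579.5  -7.9  71. ]]
[[ 0.513  -0.0126  0.0584]
 [ 0.5251 -0.012   0.0582]
 [ 0.5371 -0.0115  0.0576]
 [ 0.5491 -0.0103  0.0587]
 [ 0.561  -0.0094  0.0591]
 [ 0.5731 -0.009   0.0584]]
[[ 0.5126 -0.0184  0.0715]
 [ 0.5154 -0.0183  0.0713]
 [ 0.5182 -0.0181  0.0713]
 [ 0.5211 -0.018   0.0713]] [[0.516  0.0256 0.0416]
 [0.5285 0.0264 0.0427]
 [0.5408 0.0272 0.0431]
 [0.5532 0.0276 0.041 ]
 [0.5655 0.0285 0.0419]
 [0.5779 0.0292 0.0419]]
```

>>> {"api": "drive_tool", "payload": {
  "plan": "-1 3 12 9 0 0 -0.3; -1 2 9 7 0 0 0; -1 0 3 3 0 0 0; -1 0 0 0 0 0 0"
}}

```text
clock: 13.55
tcp_pos: [0.5505, -0.0002, 0.0734]
orientation: [-0.706, 0.707, 0.019, -0.019]
wrist_force: [0.0, 0.5, -2.0]
finger_gap: 0.0255
```

```bash
python3 go.py 551 8 73 3.1 1
```

```text
t 13.55 p [ 5.505e+02 -2.000e-01  7.340e+01] xyaw 3.14 ydir [ 1.0e-04 -1.8e-03 -1.0e+00] F [ 0.   0.5 -2. ] gap 25.5 j [-0.15  0.39 -0.31  0.87 -0.    1.37]
turn [0.1 0.  0. ] alt [   0.  -180.    -0.2]
[0.9 0.3 8.2] [0.1 0.  0. ]
```

>>> {"api": "drive_tool", "payload": {
  "plan": "-1 0.7 0.3 4 0 0 0; -1 0 0 4 0 0 0; -1 0 0 0 0 0 0"
}}

```text
clock: 13.92
tcp_pos: [0.5512, 0.0083, 0.0735]
orientation: [-0.706, 0.708, 0.02, -0.019]
wrist_force: [-0.5, 0.0, -2.3]
finger_gap: 0.0253
```

```bash
python3 go.py 551 12 72.6 3.1 1
```

```text
t 13.925 p [551.2   8.3  73.5] xyaw 3.13 ydir [ 9.e-04 -2.e-03 -1.e+00] F [-0.5  0.  -2.3] gap 25.3 j [-0.13  0.39 -0.31  0.87 -0.    1.39]
turn [0.1 0.  0. ] alt [ 1.0e-01 -1.8e+02 -2.0e-01]
[0.  0.8 3.7] [0.1 0.  0. ]
```

>>> {"api": "drive_tool", "payload": {
  "plan": "-1 0 0.3 1.5 0 0 0; -1 0 0.3 1.5 0 0 0; -1 0 0 1.5 0 0 0"
}}

```text
clock: 14.3
tcp_pos: [0.5512, 0.0126, 0.0732]
orientation: [-0.706, 0.708, 0.02, -0.019]
wrist_force: [0.8, -3.2, -3.1]
finger_gap: 0.0259
```

```bash
python3 go.py 551 12 72.6 3.1 1
```

```text
t 14.3 p [551.2  12.6  73.2] xyaw 3.11 ydir [ 0.0015 -0.0028 -1.    ] F [ 0.8 -3.2 -3.1] gap 25.9 j [-0.12  0.39 -0.31  0.87 -0.    1.4 ]
turn [0.2 0.  0.1] alt [ 1.0e-01 -1.8e+02 -3.0e-01]
[-0.2  0.6 -0.6] [0.2 0.  0.1]
```

Contact is felt at −3 N. I'll seat it on the table with a slight further push.

>>> {"api": "drive_tool", "payload": {
  "plan": "-1 0 1 1 0.2 0 0; -1 0 1 1 0 0 0; -1 0 0.5 1 0 0 0"
}}

```text
clock: 14.68
tcp_pos: [0.5515, 0.0129, 0.0726]
orientation: [-0.705, 0.709, 0.019, -0.018]
wrist_force: [-1.9, -4.3, 2.6]
finger_gap: 0.0253
```

```bash
python3 go.py 551 12 72.6 3.1 1; python3 snap.py wrist w5
```

```text
t 14.675 p [551.5  12.9  72.6] xyaw 2.98 ydir [ 0.0025 -0.0053 -1.    ] F [-1.9 -4.3  2.6] gap 25.3 j [-0.12  0.39 -0.31  0.87 -0.    1.4 ]
turn [ 0.3 -0.1  0.1] alt [ -0.2 179.9   0.5]
[-0.5 -0.  -0.9] [ 0.3 -0.1  0.1]
```

View pics/w5.png

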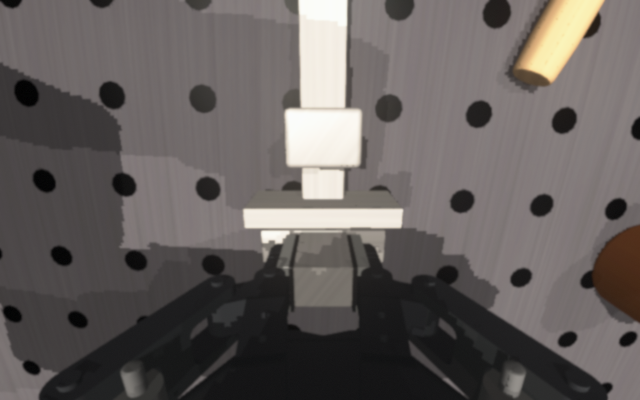

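The spacer (262–385,240) sits against the head (244–402,217) and centred on it. Releasing.

>>> {"api": "drive_tool", "payload": {
  "plan": "-1 0 0 0 0 0 0; -0.1 0 0 0 0 0 0; -0.1 0 0 0 0 0 0; -0.1 0 -15 0 0 0 0; -0.1 0 -25 0 0 0 0; -0.1 0 -40 -5 0 0 0; 0.2 0 -30 -20 0 0 0; 0.2 0 0 -40 0 0 0"
}}

```text
clock: 15.72
tcp_pos: [0.5559, -0.0483, 0.1901]
orientation: [-0.707, 0.707, 0.023, -0.019]
wrist_force: [0.5, -0.1, -0.4]
finger_gap: 0.0515
```

```bash
python3 go.py 593.5 -317.5 160 -11 6; python3 snap.py wrist w6;  python3 - <<'E'
from m import *
im,d,c=load('w6'); P=cloud(c,d)
for lo,hi,z in ((.03,.0435,.042),(.0435,.06,.045),(.075,.09,.085),(.09,.105,.097)):
  try: print(z,fit('w6',(150,0,500,260),lo,hi,z,thr=60))
  except Exception as e: print(e)
E
```

```text
t 15.725 p [555.9 -48.3 190.1] xyaw 3.4 ydir [ 6.8e-03 -2.0e-04 -1.0e+00] F [ 0.5 -0.1 -0.4] gap 51.5 j [-0.23  0.3  -0.13  1.14  0.    1.28]
turn [-0.  14.4  0.4] alt [   0.6 -165.6    0. ]
[  3.6   5.1 -45.2] [-0.   2.4  0.1]
[  5.5   5.1 -45. ] [-0.   2.4  0.1]
[  7.3   5.1 -44.7] [-0.   2.4  0.1]
[  9.2   5.  -44.4] [-0.   2.4  0.1]
[ 11.1   5.  -43.9] [-0.   2.4  0.1]
[ 12.9   5.  -43.4] [-0.   2.4  0.1]
0.042 {'n': 1302, 'rect': ((550.5490112304688, 27.19171905517578), (88.68668365478516, 12.14140796661377), 3.3045780658721924), 'mean': array([550.1,  27.6]), 'ang': np.float64(-177.24535665754595)}
0.045 {'n': 470, 'rect': ((576.30712890625, 12.984943389892578), (19.38088035583496, 19.442136764526367), 3.5429718494415283), 'mean': array([576.2,  13.3]), 'ang': np.float64(135.62850051741455)}
0.085 {'n': 889, 'rect': ((551.0154418945312, 11.685994148254395), (25.51424217224121, 19.56215476989746), 3.4174842834472656), 'mean': array([551.2,  12. ]), 'ang': np.float64(179.04595393350797)}
0.097 {'n': 1277, 'rect': ((547.9293823242188, 75.6153335571289), (25.123497009277344, 20.953710556030273), 3.474153757095337), 'mean': array([547.9,  75.8]), 'ang': np.float64(-179.29543837854277)}
```

View pics/w6.png

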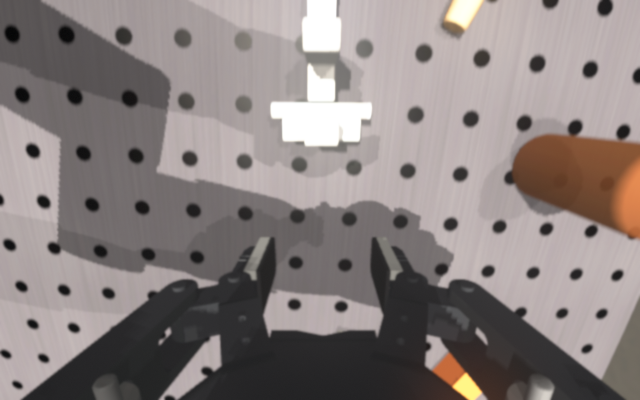

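The wrist view shows the spacer standing centred and flat against the head ((320,125); both edges read about 3.4°). On to the tube.

>>> {"api": "drive_tool", "payload": {
  "plan": "0.5 4 5 -46 0 2.4 0; 0.5 5 5 -45 0 2.4 0; 0.5 7 5 -45 0 2.4 0; 0.5 9 5 -44 0 2.4 0; 0.5 11 5 -44 0 2.4 0; 0.5 10 5 -25 0 2.4 0; 0.5 0 0 0 0 0 0",
  "grip_force": 45
}}

```text
clock: 16.65
tcp_pos: [0.5948, -0.3127, 0.1669]
orientation: [-0.703, 0.704, -0.066, 0.078]
wrist_force: [1.3, 1.0, 0.4]
finger_gap: 0.0639
```

```bash
python3 go.py 594 -318 150 -10.6 1; python3 snap.py wrist w7;  python3 - <<'E'
from m import *
print(fit('w7',(150,0,500,300),.032,.048,.04,thr=60))
E
```

```text
t 16.65 p [ 594.8 -312.7  166.9] xyaw -11.7 ydir [ 0.0161 -0.0038 -0.9999] F [1.3 1.  0.4] gap 63.9 j [-0.61  0.52  0.15  1.18  0.01  1.17]
turn [ 0.  -1.1  0.9] alt [-1.500e+00  1.789e+02  1.000e-01]
[ 0.1 17.  -5.4] [ 0.  -1.1  0.9]
{'n': 6582, 'rect': ((594.40966796875, -318.5504150390625), (140.34954833984375, 39.99459457397461), 79.06793212890625), 'mean': array([ 595.4, -313.1]), 'ang': np.float64(79.07365970208156)}
```

View pics/w7.png

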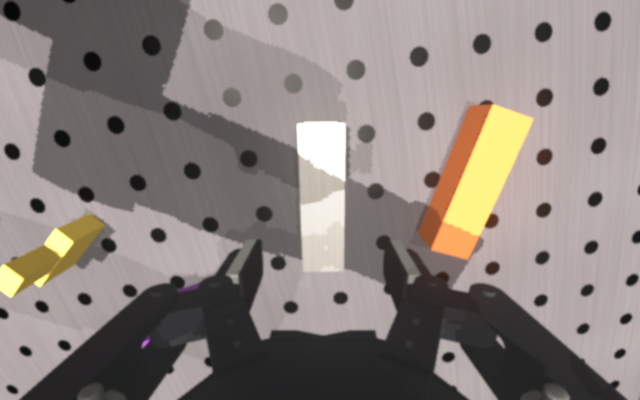

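The wrist view shows the steel tube at (323,195) between the fingers and the orange tube at (475,180). I'll check the right finger's clearance to the orange one.

```bash
python3 - <<'E'
from h import *
im,d,c=load('w7'); P=cloud(c,d)
m=(im[...,2]>150)&(im[...,0]<110)&(P[...,2]>0.0)&(P[...,2]<.05)
v,u=np.nonzero(m); k=u>400; Q=P[v[k],u[k]]
y=np.radians(-10.9); t=np.array([np.cos(y),np.sin(y)]); a=np.array([-t[1],t[0]])
r=Q[:,:2]-[.5944,-.3185]
A=r@t;B=r@a
s=np.abs(B)<.02
print((A.min()*1000),A[s].min()*1000 if s.any() else None, B.min()*1000,B.max()*1000)
E
python3 go.py 594.4 -318.5 38 -10.9 4
```

```text
104.77445149243309 112.44273515489934 -84.56034661235462 85.46295900278733
t 16.7 p [ 594.7 -311.6  167.3] xyaw -11.63 ydir [ 0.0161 -0.0036 -0.9999] F [-0.2  0.6  0.3] gap 64.2 j [-0.6   0.52  0.15  1.18  0.01  1.17]
turn [ 0.  -0.7  0.9] alt [ -1.5 179.3   0. ]
[-0.3 32.3 -1.7] [ 0.  -0.2  0.2]
[-0.1 32.3 -1.7] [ 0.  -0.2  0.2]
[ 0.  32.3 -1.7] [ 0.  -0.2  0.2]
[ 0.1 32.3 -1.7] [ 0.  -0.2  0.2]
```

>>> {"api": "drive_tool", "payload": {
  "plan": "0.5 0 28 -3 0 -0.7 0.5; 0.5 0 28 -3 0 0 0.4; 0.5 0 26 -1 0 0 0; 0.5 0 15 0 0 0 0; 0.5 0 0 0 0 0 0"
}}

```text
clock: 17.32
tcp_pos: [0.5957, -0.3124, 0.0729]
orientation: [0.704, -0.704, 0.063, -0.066]
wrist_force: [0.7, -0.3, 0.2]
finger_gap: 0.0639
```

```bash
python3 go.py 594.4 -318.5 36 -10.9 1
```

```text
t 17.325 p [ 595.7 -312.4   72.9] xyaw -10.42 ydir [ 4.e-03 -3.e-04 -1.e+00] F [ 0.7 -0.3  0.2] gap 63.9 j [-0.6   0.59  0.03  1.01  0.    1.15]
turn [-0.   0.5  0.2] alt [   0.4 -179.5    0. ]
[-0.3 36.9 -6.3] [-0.   0.5  0.2]
```

>>> {"api": "drive_tool", "payload": {
  "plan": "0.5 0 14 -4 0 0.5 0.2; 0.5 0 12 -2 0 0 0; 0.5 0 8 0 0 0 0; 0.5 0 0 0 0 0 0"
}}

```text
clock: 17.82
tcp_pos: [0.596, -0.319, 0.0392]
orientation: [-0.703, 0.704, -0.066, 0.068]
wrist_force: [-0.2, 0.4, 0.6]
finger_gap: 0.0642
```

```bash
python3 go.py 594.4 -318.5 34 -10.9 1
```

```text
t 17.825 p [ 596.  -319.    39.2] xyaw -10.91 ydir [ 0.0035 -0.0016 -1.    ] F [-0.2  0.4  0.6] gap 64.2 j [-0.61  0.63  0.    0.94  0.    1.15]
turn [ 0.1 -0.   0.2] alt [-3.0e-01  1.8e+02  1.0e-01]
[-1.7  5.2  0.2] [ 0.1 -0.   0.2]
```

>>> {"api": "drive_tool", "payload": {
  "plan": "0.5 -1.7 5 0 0 0 0.2; 0.5 0 0 0 0 0 0; -1 0 0 0 0 0 0; -1 0 0 0 0 0 0; -1 0 0 0 0 0 0"
}}

```text
clock: 18.45
tcp_pos: [0.5948, -0.3191, 0.0347]
orientation: [-0.703, 0.704, -0.067, 0.068]
wrist_force: [0.4, 0.2, -1.5]
finger_gap: 0.039
```

```bash
python3 go.py 594.4 -318.5 64 -10.9 1
```

```text
t 18.45 p [ 594.8 -319.1   34.7] xyaw -10.92 ydir [ 0.0011 -0.0017 -1.    ] F [ 0.4  0.2 -1.5] gap 39.0 j [-0.61  0.63 -0.    0.93 -0.    1.15]
turn [ 0.1 -0.   0.1] alt [-1.0e-01  1.8e+02  1.0e-01]
[ -0.5 -29.3   0.5] [ 0.1 -0.   0.1]
```

>>> {"api": "drive_tool", "payload": {
  "plan": "-1 0 -12 0 0 0 0; -1 0 -22 0 0 0 0; -1 0 -14 0 0 0 0; -1 0 0 0 0 0 0"
}}

```text
clock: 18.95
tcp_pos: [0.5932, -0.3179, 0.0833]
orientation: [0.704, -0.704, 0.068, -0.066]
wrist_force: [1.3, 0.4, -4.0]
finger_gap: 0.0394
```

```bash
python3 go.py 556 -110 80 3.2 6
```

```text
t 18.95 p [ 593.2 -317.9   83.3] xyaw -10.91 ydir [-2.8e-03  8.0e-04 -1.0e+00] F [ 1.3  0.4 -4. ] gap 39.4 j [-0.61  0.59  0.05  1.04 -0.    1.15]
turn [ -0.  -14.1  -0.2] alt [ 2.000e-01  1.659e+02 -1.000e-01]
[-12.6   0.6  32.9] [-0.  -2.4 -0. ]
[-11.3   0.6  33.3] [-0.  -2.4 -0. ]
[-9.9  0.6 33.8] [-0.  -2.4 -0. ]
[-8.5  0.6 34.2] [-0.  -2.4 -0. ]
[-7.1  0.6 34.5] [-0.  -2.4 -0. ]
[-5.7  0.6 34.7] [-0.  -2.4 -0. ]
```

>>> {"api": "drive_tool", "payload": {
  "plan": "-1 -12 0 32 0 -2.4 0; -1 -11 0 33 0 -2.4 0; -1 -10 0 32 0 -2.4 0; -1 -8 0 30 0 -2.4 0; -1 -6 0 24 0 -2.4 0; -1 -4 0 12 0 -2 0; -1 0 0 0 0 0 0"
}}

```text
clock: 19.82
tcp_pos: [0.5559, -0.1461, 0.08]
orientation: [0.707, -0.706, -0.02, 0.024]
wrist_force: [0.5, -0.0, -3.9]
finger_gap: 0.0392
```

```bash
python3 go.py 556 -95 38 3.2 1; python3 snap.py wrist w8
```

```text
t 19.825 p [ 555.9 -146.1   80. ] xyaw 3.52 ydir [-0.0062  0.0016 -1.    ] F [ 0.5 -0.  -3.9] gap 39.2 j [-0.4   0.43 -0.23  0.92 -0.    1.11]
turn [-0.1  0.3 -0.3] alt [  -0.5 -179.7    0.2]
[ 3.5 42.1 50.9] [-0.1  0.3 -0.3]
```

View pics/w8.png

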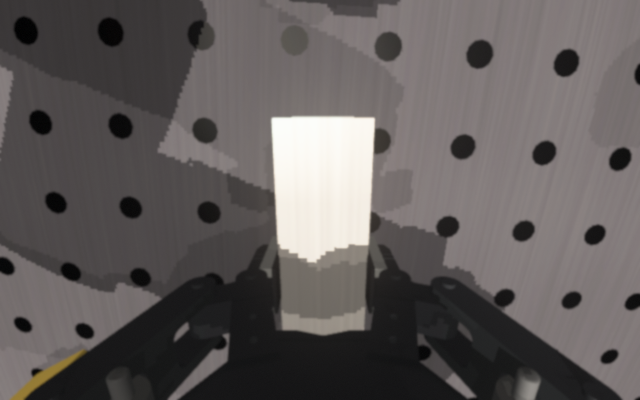

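The wrist view shows the tube (273–375, 118–330) held straight in the jaws. I'll bring it forward and lower it.

>>> {"api": "drive_tool", "payload": {
  "plan": "-1 1 10 16 0 0.2 -0.3; -1 1 12 16 0 0 0; -1 0 10 10 0 0 0; -1 0 5 4 0 0 0; -1 0 0 0 0 0 0"
}}

```text
clock: 20.5
tcp_pos: [0.556, -0.0993, 0.0397]
orientation: [0.707, -0.706, -0.019, 0.019]
wrist_force: [0.4, 1.0, -3.8]
finger_gap: 0.0392
```

```bash
python3 go.py 555 -80 36 3.2 1; python3 snap.py wrist w9; python3 - <<'E'
from m import *
print(fit('w9',(200,100,450,330),.04,.075,.056,thr=60))
E
```

```text
t 20.5 p [556.  -99.3  39.7] xyaw 3.1 ydir [-5.0e-04  1.1e-03 -1.0e+00] F [ 0.4  1.  -3.8] gap 39.2 j [-0.32  0.45 -0.31  0.81  0.    1.2 ]
turn [-0.1 -0.1 -0. ] alt [ 0.000e+00  1.799e+02 -1.000e-01]
[ 0.   3.7 19.3] [-0.1 -0.1 -0. ]
{'n': 20159, 'rect': ((554.178466796875, -73.93362426757812), (51.30508041381836, 90.14706420898438), 3.127758741378784), 'mean': array([554. , -69.1]), 'ang': np.float64(93.25040963255701)}
```

View pics/w9.png

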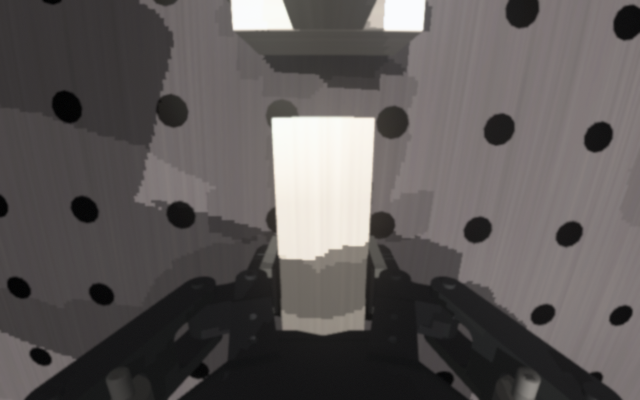

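The tube end (323,118) is in line with the spacer (328,32), with about 31 mm to go. I'll approach and lower.

>>> {"api": "drive_tool", "payload": {
  "plan": "-1 0 2 9 0 -0.1 0; -1 0 2 9 0 0 0; -1 0 0 4 0 0 0; -1 0 0 0 0 0 0"
}}

```text
clock: 21.05
tcp_pos: [0.5559, -0.0768, 0.0368]
orientation: [0.707, -0.707, -0.02, 0.019]
wrist_force: [-0.5, 0.3, -3.7]
finger_gap: 0.0392
```

```bash
python3 go.py 555 -68 35 3.2 1
```

```text
t 21.05 p [555.9 -76.8  36.8] xyaw 3.15 ydir [ 2.1e-03  3.0e-04 -1.0e+00] F [-0.5  0.3 -3.7] gap 39.2 j [-0.28  0.44 -0.33  0.8   0.    1.24]
turn [-0.  -0.1  0.1] alt [ -0.2 179.9  -0. ]
[-0.4  1.8  8.8] [-0.  -0.1  0.1]
```

Next I set it on the table, then nudge forward until it touches.

>>> {"api": "drive_tool", "payload": {
  "plan": "-1 0 1 3 0 0 0; -1 0 1 2 0 0 0; -1 0 0.5 1 0 0 0; -1 0 0 1 0 0 0"
}}

```text
clock: 21.55
tcp_pos: [0.556, -0.0703, 0.0348]
orientation: [-0.706, 0.707, 0.02, -0.018]
wrist_force: [-0.0, 0.5, -4.2]
finger_gap: 0.039
```

```bash
python3 go.py 555 -68 35 3.2 1
```

```text
t 21.55 p [556.  -70.3  34.8] xyaw 3.11 ydir [ 0.0032 -0.0012 -1.    ] F [-0.   0.5 -4.2] gap 39.0 j [-0.27  0.44 -0.33  0.79 -0.    1.25]
turn [ 0.1 -0.1  0.2] alt [-3.000e-01  1.799e+02  1.000e-01]
[-0.9 -0.2  2.3] [ 0.1 -0.1  0.2]
```

>>> {"api": "drive_tool", "payload": {
  "plan": "-1 -0.5 0.4 1 0.1 0 0.1; -1 0 0.4 1 0 0 0; -1 0 0 1 0 0 0"
}}

```text
clock: 21.92
tcp_pos: [0.5561, -0.0684, 0.0348]
orientation: [-0.706, 0.707, 0.02, -0.018]
wrist_force: [-0.2, -2.4, -3.4]
finger_gap: 0.0391
```

```bash
python3 go.py 555 -68 35 3.2 1
```

```text
t 21.925 p [556.1 -68.4  34.8] xyaw 3.06 ydir [ 0.0029 -0.0017 -1.    ] F [-0.2 -2.4 -3.4] gap 39.1 j [-0.27  0.44 -0.33  0.79 -0.    1.25]
turn [ 0.1 -0.1  0.2] alt [ -0.3 179.9   0.2]
[-1.1 -0.2  0.5] [ 0.1 -0.1  0.2]
```

>>> {"api": "drive_tool", "payload": {
  "plan": "-1 0 0.8 1 0 0 0; -1 0 0.8 1.5 0 0 0; -1 0 0.5 1.5 0 0 0"
}}

```text
clock: 22.3
tcp_pos: [0.5561, -0.0683, 0.0349]
orientation: [-0.703, 0.711, 0.019, -0.017]
wrist_force: [-2.9, -7.3, 2.2]
finger_gap: 0.0392
```

```bash
python3 go.py 555 -68 35 3.2 1
```

```text
t 22.3 p [556.1 -68.3  34.9] xyaw 2.94 ydir [ 0.0033 -0.0104 -0.9999] F [-2.9 -7.3  2.2] gap 39.2 j [-0.26  0.44 -0.34  0.79 -0.01  1.26]
turn [ 0.6 -0.3  0.2] alt [ -0.2 179.7   1. ]
[-1.1 -0.1  0.3] [ 0.6 -0.3  0.2]
```

>>> {"api": "drive_tool", "payload": {
  "plan": "-1 0 0.5 0.5 0.5 -0.2 0; -1 0 0 0 0 0 0; 0.2 0 0 0 0 0 0; 0.2 0 0 0 0 0 0; 0.3 0 -12 0 0 0 0; 0.3 0 -25 0 0 0 0; 0.3 0 -40 -5 0 0 0; 0.3 0 -30 -15 0 0 0"
}}

```text
clock: 23.3
tcp_pos: [0.5558, -0.0853, 0.1446]
orientation: [0.708, -0.706, -0.021, 0.02]
wrist_force: [-0.1, 0.1, 0.1]
finger_gap: 0.0555
```

```bash
python3 go.py 530 -200 200 3.2 2; python3 snap.py wrist wa;  python3 - <<'E'
from m import *
for lo,hi,z in ((.037,.0432,.042),(.03,.0425,.04),(.0435,.06,.045),(.075,.09,.085),(.09,.105,.097)):
  try: print(z,fit('wa',(150,0,500,330),lo,hi,z,thr=60))
  except Exception as e: print(e)
E
```

```text
t 23.3 p [555.8 -85.3 144.6] xyaw 3.31 ydir [ 3.e-04  2.e-03 -1.e+00] F [-0.1  0.1  0.1] gap 55.5 j [-0.3   0.34 -0.18  1.04  0.    1.22]
turn [-0.1  0.1  0. ] alt [   0.  -179.9    0.2]
[-16.2 -27.8 -56.5] [-0.1  0.1  0. ]
[-16.1 -27.8 -56.5] [-0.1  0.1  0. ]
0.042 {'n': 8413, 'rect': ((562.3001098632812, -66.93750762939453), (56.09324264526367, 138.41297912597656), 4.149211883544922), 'mean': array([555.4, -61.5]), 'ang': np.float64(92.90878271668137)}
0.04 {'n': 8438, 'rect': ((556.612060546875, -67.84795379638672), (66.28962707519531, 139.12779235839844), 3.3583714962005615), 'mean': array([555.4, -61.8]), 'ang': np.float64(92.92314893355761)}
0.045 {'n': 1570, 'rect': ((551.6353759765625, 11.690086364746094), (69.53349304199219, 19.714611053466797), 3.3819994926452637), 'mean': array([551.8,  11.1]), 'ang': np.float64(-176.83609716196142)}
0.085 {'n': 1651, 'rect': ((551.2398681640625, 11.29688835144043), (25.975566864013672, 20.24639320373535), 3.256873607635498), 'mean': array([551.2,  11.3]), 'ang': np.float64(-178.70633191474684)}
attempt to get argmax of an empty sequence
```

View pics/wa.png

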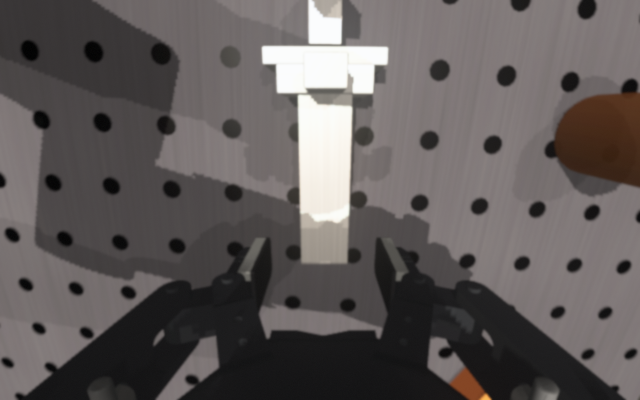

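The wrist view shows the head (325,55), spacer (325,78) and tube (325,180) in one straight stack. I'll move clear for an independent check.

>>> {"api": "drive_tool", "payload": {
  "plan": "0.3 0 -30 -20 0 0 0; 0.3 -10 -30 -40 0 0 0; 0.3 -20 -20 -50 0 0 0; 0.3 -20 0 -55 0 0 0; 0.3 -20 0 -50 0 0 0; 0.3 0 0 0 0 0 0"
}}

```text
clock: 24.1
tcp_pos: [0.5008, -0.3123, 0.2387]
orientation: [-0.704, 0.709, 0.027, -0.015]
wrist_force: [-0.0, 0.6, 0.0]
finger_gap: 0.0555
```

```bash
python3 go.py; python3 snap.py top tb; python3 snap.py scene sb;  python3 - <<'E'
from m import *
im,d,c=load('tb'); cv2.imwrite('pics/tbz.png',cv2.resize(im[150:260,150:380],None,fx=3.4,fy=3.4,interpolation=cv2.INTER_CUBIC))
im2,d2,c2=load('sb'); cv2.imwrite('pics/sbz.png',cv2.resize(im2[170:290,270:480],None,fx=3.7,fy=3.7,interpolation=cv2.INTER_CUBIC))
for n,b in (('tb',dict(head=(272,180,284,225),sp=(280,180,310,225),tube=(285,180,380,225),post=(240,180,275,215))),):
    for k,(lo,hi,z) in dict(head=(.03,.05,.042),tube=(.03,.0435,.04),sp=(.078,.095,.085),post=(.09,.105,.097)).items():
        try: print(n,k,fit(n,b[k],lo,hi,z))
        except Exception as e: print(k,e)
E
```

```text
t 24.1 p [ 500.8 -312.3  238.7] xyaw 3.44 ydir [ 0.0169 -0.0064 -0.9998] F [-0.   0.6  0. ] gap 55.5 j [-0.7   0.33  0.04  1.26  0.01  0.81]
tb head {'n': 198, 'rect': ((548.9517822265625, 24.293380737304688), (89.57925415039062, 17.697099685668945), 4.020074844360352), 'mean': array([547.8,  26.2]), 'ang': np.float64(-175.61578262274338)}
tb tube {'n': 882, 'rect': ((554.8208618164062, -64.79999542236328), (40.9857177734375, 140.95452880859375), 2.947122812271118), 'mean': array([554.7, -68.5]), 'ang': np.float64(93.4744068883416)}
tb sp {'n': 84, 'rect': ((549.58349609375, 11.268928527832031), (24.760290145874023, 16.928611755371094), 3.722661018371582), 'mean': array([549.7,  11.5]), 'ang': np.float64(-178.68271094297447)}
tb post {'n': 86, 'rect': ((546.2153930664062, 77.15737915039062), (24.733049392700195, 16.755664825439453), 4.492719650268555), 'mean': array([546.3,  77.1]), 'ang': np.float64(-176.5460527213719)}
```

View pics/tbz.png

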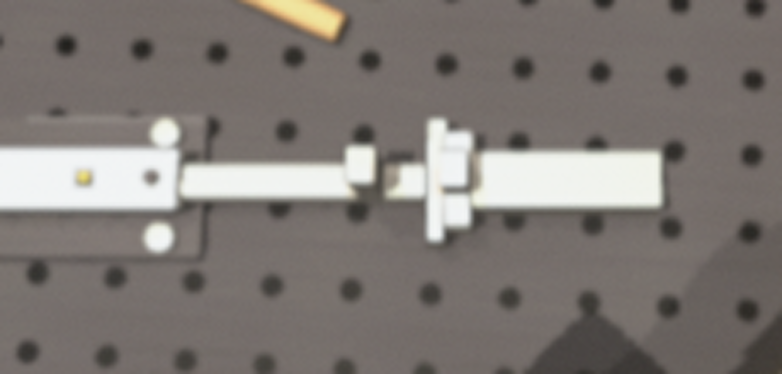

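View pics/sbz.png

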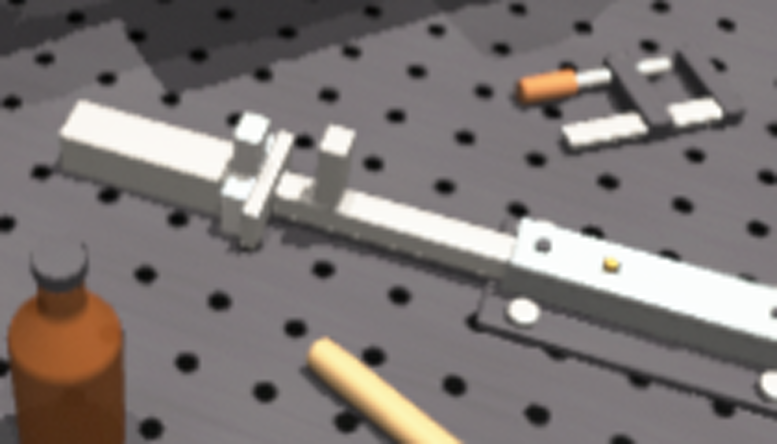

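```bash
python3 - <<'E'
from m import *
im,d,c=load('wa'); P=cloud(c,d)
f=np.array([.0555,-.99846]);
g=cv2.cvtColor(im,cv2.COLOR_BGR2GRAY).astype(int)
for u in (310,325,340): print(u,[(v,g[v,u],round(P[v,u,2]*1000)) for v in range(258,270,2)])
for u in (270,282,375): print(u,[(v,g[v,u],round(P[v,u,2]*1000)) for v in range(44,68,2)])
print(g[88:100,310],g[88:100,340])
cv2.imwrite('pics/waz.png',cv2.resize(im[30:130,240:410],None,fx=4.5,fy=4.5,interpolation=cv2.INTER_CUBIC))
# tube mean width-wise by wrist: side edges rows 120..250
m=(P[...,2]>.032)&(P[...,2]<.0435)
mm=np.zeros_like(m); mm[110:262,280:370]=m[110:262,280:370]
v,u=np.nonzero(mm); X=plane(c,np.c_[u,v],.04)*1000
r=cv2.minAreaRect(X[:,:2].astype(np.float32)); print(r)
b=cv2.boxPoints(r); print(b.round(1))
E
```

```text
310 [(258, np.int64(149), 40), (260, np.int64(148), 40), (262, np.int64(130), -1), (264, np.int64(93), 0), (266, np.int64(77), 0), (268, np.int64(76), -1)]
325 [(258, np.int64(149), 40), (260, np.int64(152), 42), (262, np.int64(146), -1), (264, np.int64(101), 1), (266, np.int64(77), 0), (268, np.int64(76), 0)]
340 [(258, np.int64(151), 41), (260, np.int64(151), 39), (262, np.int64(136), 1), (264, np.int64(96), 1), (266, np.int64(78), -1), (268, np.int64(77), 0)]
270 [(44, np.int64(117), -2), (46, np.int64(220), 41), (48, np.int64(251), 41), (50, np.int64(252), 42), (52, np.int64(252), 42), (54, np.int64(252), 41), (56, np.int64(252), 42), (58, np.int64(252), 42), (60, np.int64(252), 43), (62, np.int64(245), 41), (64, np.int64(152), 40), (66, np.int64(83), 25)]
282 [(44, np.int64(117), 0), (46, np.int64(222), 42), (48, np.int64(252), 42), (50, np.int64(252), 41), (52, np.int64(252), 41), (54, np.int64(252), 41), (56, np.int64(252), 40), (58, np.int64(252), 42), (60, np.int64(252), 42), (62, np.int64(249), 42), (64, np.int64(248), 45), (66, np.int64(252), 44)]
375 [(44, np.int64(130), -1), (46, np.int64(187), 42), (48, np.int64(250), 42), (50, np.int64(252), 43), (52, np.int64(252), 41), (54, np.int64(252), 41), (56, np.int64(252), 42), (58, np.int64(252), 43), (60, np.int64(252), 41), (62, np.int64(251), 42), (64, np.int64(211), 42), (66, np.int64(123), 29)]
[162 114  96  95  99 112 140 181 215 229 238 246] [165 115  97  96 100 113 132 144 150 151 152 152]
((555.9996948242188, -74.00395965576172), (40.02094650268555, 127.06023406982422), 3.046412706375122)
[[ 532.6  -11.6]
 [ 539.4 -138.5]
 [ 579.4 -136.4]
 [ 572.6   -9.5]]
```

View pics/waz.png

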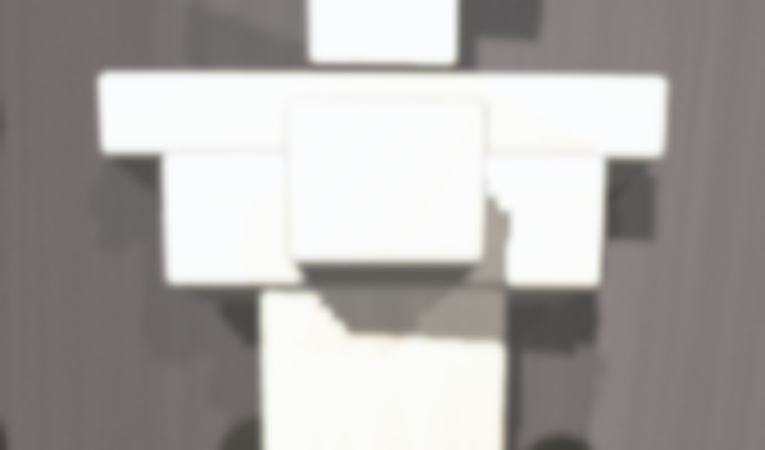

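The close-up shows head, spacer and tube with no visible gaps. The tube's far end gives about 90 mm from the face to its centre, and the button is up in both views. Handing in.

```bash
python3 -c "
from workcell import job
print(job.hand_in())"
```

```text
the job is handed in; nothing more can be done
None
```

The job is done and handed in at about 24 s of the 67 s allowed; the hand-in reported no verdict.

- **Stop:** I pulled the post out slowly until the catch at about 89 mm. The highest reading at the end of a move was about 23 N. The brass button shows up through the keeper plate in both the top and scene views.
- **Spacer:** It stands flat and centred on the head. Its angle is 3.4° against the head's 3.3°, and its centre is about 10 mm in front of the face.
- **Tube:** It lies end-on against the spacer and in line with the stop. Its angle is 3.0°, its centre is about 90 mm from the face, and its axis is within 1 mm of the head's middle. I felt light contact with the spacer, up to about 7 N.
- **Bystanders:** The bottle, hammer and clamp look unmoved, judged by eye in the pictures. The gripper was clear of everything.

**Disagreements:** The cameras differ by about 2 mm. Some automatic fits on the touching parts mixed neighbouring surfaces, such as −65 mm for the tube's centre from the top view. I relied on the averaged positions, the tube's far end and the felt contacts instead. No check failed.

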